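# Hang the lift-off door back on the sample dryer

### The arm

A 6-joint arm with a two-finger parallel gripper is mounted at the origin on the work surface. World frame = base frame: x ahead of the robot, y to its left, z up, the work surface at z = 0. Lengths are in m, angles in rad, forces in N, time in s.
With the tool pointing down it reaches from about 0.325 to 1 m from the base axis. Payload 5.1 kg.
Tool frame: the origin (TCP) lies on the centre line of the jaws, within the pads' length; the fingertips stand 14 mm ahead of it and the grasp point (between the pads) lies 5 mm behind it; z points along the fingers, y is the direction in which the jaws open and shut (so a half turn about z gives the same grasp; the last joint's range is limited). The gripper opens to 85 mm and grips with 20 to 120 N. Pads are 22 mm wide; open, the fingers measure 114 mm over their backs; the gripper's body (76 mm by 85 mm) begins 54 mm behind the grasp point. The pads swing forward as they close: fully open they stand 13 mm farther back than shut.
Start: joints at [-1.226, 0.124, 1.65, -0, 1.367, -0.083], TCP at [0.27, -0.591, 0.245] pointing down, gripper open.
Joint ranges: [-2.61, 2.61], [-1.02, 2.33], [0.03, 2.71], [-1.35, 4.49], [0.32, 2.68], [-2.91, 2.91]. Speed limits (rad/s): [2.57, 2.57, 3.14, 3.14, 3.14, 3.14].

### API

Orientations are given as a unit quaternion [w, x, y, z].
In Python, from rig import status, optics, manip, spotter gives the robot as it stands. The module is installed in compiled form; this text tells all that it offers.
- The arm moves only by the tool play_rows, never from a script. Its argument "targets" is one flat list of numbers, 7 for each row, row after row: the shift along the tool's x, y, z in mm, then the turn, a rotation vector about the tool's x, y, z in rad, then the opening, from 0 (shut) to 1 (fully open). A call has 1 to 10 rows; each row shifts and turns the pose as measured when the row begins, along the tool's axes as they then stand; what a row does not reach is not made up. A row lasts 1/8 s, in which the tool goes at most 62.5 mm and 10.7 degrees, less where a joint would pass 70% of its speed; a pose out of reach is approached as far as the arm can. A call with a gripper value outside its range is refused whole. The fingers move at their own pace and stop on an object; "squeeze" is the grip in N (left out, the last holds). Time passes only in rows, so rows that do not move let the fingers close. It gives the time, the measured TCP pose, the force and the opening at its end, in the units of the state.
- status.read_state(): the state, without advancing time (a new reading comes with each control period).
- optics.grab_frame(name): name is "side" or "top"; returns (picture, depth): 480x640x3 uint8, red, green, blue; 480x640 float32, m along the optical axis (not along the pixel's ray), 0 where there is no reading.
- optics.camera_info(name): a dict with "fx", "fy", "cx", "cy" (pixels), "cam_to_world" (4x4, takes a point from camera to world coordinates). Camera axes: x right, y down, z forward; pixel columns grow to the right and rows downward; lengths in m; the calibration is good to about 2 mm. A picture is of the moment at which its call begins. camera_info takes no time and is no camera call.
- manip.job_done(): hands the job in, once; it reports no verdict.
Trained networks look in the newest picture that a camera, given by its name, has taken for a name from the list of things; names that differ only in an ending like _2 or _b are one class to them, and where a whole thing is asked for, a point or a joint stands for the part that bears it (a point fixed in the world has none). Each returns a list of dicts, best first, with "conf" (0 to 1); they miss things now and then, are a little off and sometimes report something else, mostly with a low value. They report only what shows in the picture. A call takes as long as a camera call. They do not tell look-alikes from the thing itself.
- spotter.find_in(camera, label): "extent" ([left, top, right, bottom] in pixels, round what is visible of it).
- spotter.cut_out(camera, label): "pixels" (480x640 bool, what is visible of it) and "extent" ([left, top, right, bottom] in pixels, round what is visible of it).
The state is a dict: "time_s": time; "joint_pos": joint angles; "dq": joint speeds; "effort": joint torques, N m; "tool_pos": TCP position; "ee_rot": TCP orientation; "contact_force": force on the tool from outside, world axes, zero at the start; "moment": the same for the moment, N m; "finger_gap": finger opening in m.
Only numpy, scipy, OpenCV 4.12 (cv2) and the standard library are available. Lean on these libraries where they do the work, as an engineer would, in place of code of your own. Each camera call takes 0.05 s, during which the arm holds its last target.

### The job

The cream door of the small sample dryer has been taken off and stands in the blue rack. Lift it out and, with the door standing well open (about square to the dryer's front), lower it gently so that both hinge knuckles drop fully onto their two pins together; then swing it fully shut on its hinges and leave it, without disturbing the dish, jar and beaker nearby.

Things in the scene. Friction and masses are not known exactly. Their poses are not given: they have to be found in the camera images.
- door_center (a point): Centre (half-way up) of the loose door's cream panel: 160 mm wide (y), 160 mm high (z), 16 mm thick (x), 0.2 to 0.5 kg, upright in the rack. x: through the panel, from outer to inner face; y: from free edge to hinge edge; z: up, along the hinge axis. A dark window on both faces ends 49 mm below the top edge. The plain top edge, 80 mm above this point, can be pinched across its 16 mm.
- door_handle (a point): Middle of the door's black upright bar handle, 70 mm long, 35 mm in front of the outer face (the panel's -x side). From door_center: x -43, y -62, z -10 mm. Axes as the door's.
- knuckle_low (a point): On the door: centre of the lower mouth of the hole through the lower hinge knuckle, on the hinge axis. From door_center: x -8, y +93, z -58 mm. The dark steel knuckle is 22 x 22 mm, 16 mm high, with an upright through hole 13 mm across. Axes as the door's.
- knuckle_high (a point): The same for the upper knuckle, 96 mm above the lower one. From door_center: x -8, y +93, z +38 mm.
- seat_low (a point): Fixed on the dryer: foot of the lower hinge pin, on its axis, at the top of an 18 mm wide lug, 52 mm above the work surface. The upright steel pin rises 20 mm from here: 10 mm thick for 12 mm, then tapering to a 3.6 mm tip. With the door home, knuckle_low lies here. Axes as those of opening.
- seat_high (a point): Foot of the upper hinge pin, alike, straight above the lower, 148 mm above the work surface. With the door home, knuckle_high lies here, and the door's lower edge is 30 mm, its top edge 190 mm above the work surface.
- opening (a point): Centre of the dryer's open front, in the plane of its front face, 112 mm above the work surface. x: level, into the dryer; y: level, from the control column to the hinge side; z: up. The pins' axis is at x -18, y +91 mm from here. The shut door's axes are parallel to these, its inner face 2 mm off the front face, on a black gasket. It opens clockwise seen from above; square open, its y axis points to +x here.
- dryer: Fixed cream cabinet, 200 mm deep (x), 280 mm wide (y), 195 mm high: chamber with the two hinge pins, and a control column at its -y end. Under the shut door's free edge a 30 mm wide dark steel rest juts out: a ramp from 62 to 22 mm before the front face, rising 9 mm to a flat 28.5 mm above the work surface, that lifts the sagging free edge. Origin: centre of its underside, axes as those of opening.
- door: The same door, with its origin on the hinge axis level with its lower edge (22 mm below knuckle_low). Once hung it swings freely, without spring or latch, and stays about where left: 1 to 3 N on its outer face near the free edge swings it; the last 40 mm, up the ramp, take 3 to 12 N, until it meets the gasket. Play in the hinges lets its free edge sag up to 5 mm.
- rack: Fixed blue rack where the door stands at the start: base 100 mm (x) by 120 mm (y), 12 mm thick, with two upright walls 90 mm long (y), 28 mm high, 19 mm apart, that hold the door's foot. The door's lower edge stands 12 mm above the work surface; it must rise 28 mm to clear the walls. Origin: centre of its underside.
- dish: Bystander to leave alone: white ceramic bowl, 90 mm across, 35 mm high. Origin: centre of its underside.
- jar: Bystander to leave alone: closed amber jar with a blue cap, 60 mm across, 85 mm high. Origin: centre of its underside.
- beaker: Bystander to leave alone: open steel cup, 64 mm across, 85 mm high. Origin: centre of its underside.
There are look-alikes about, which are no part of the job. Of the things like the door, leave any that is brown, orange or purple; of the rest the smaller one is meant.

How it is judged:
On the way, in this order (a step that is already met when the one before it is completed fails the run):
1. both knuckles are fully down on their pins (each within 5 mm of its seat) while the door stands open by at least 0.5 rad (distance between knuckle_low and seat_low below 0.005 m and distance between knuckle_high and seat_high below 0.005 m and angle between the x axis of door_center and the x axis of opening, either way round above 0.5 rad), for 0.2 s.
2. the door, still on both pins, is swung shut (within 0.08 rad of parallel to the dryer's front) (distance between knuckle_low and seat_low below 0.005 m and distance between knuckle_high and seat_high below 0.005 m and angle between the x axis of door_center and the x axis of opening, either way round below 0.08 rad), for 0.2 s.
At the end, for the whole second after the job is handed in: Both knuckles are within 5 mm of their seats on the pins, the door is shut to within 0.08 rad (about 12 mm at its free edge) and at rest (all of step 2 and linear speed of door below 0.02 m/s and angular speed of door below 0.15 rad/s); the robot touches nothing.
It fails at once if the door strikes or is pressed on the dryer with more than 60 N (contact force between door and dryer above 60 N).
It fails at once if the dish is moved more than 25 mm or tipped (distance of dish from where it was at the start of the episode above 0.025 m or angle between dish's own z axis and vertical above 0.3 rad).
It fails at once if the jar is moved more than 25 mm or tipped (distance of jar from where it was at the start of the episode above 0.025 m or angle between jar's own z axis and vertical above 0.3 rad).
It fails at once if the beaker is moved more than 25 mm or tipped (distance of beaker from where it was at the start of the episode above 0.025 m or angle between beaker's own z axis and vertical above 0.3 rad).
It also fails if it takes over 61 s, if anything falls off the work surface, if the arm or the gripper's body presses on something with over 40 N, if the wrist force passes 120 N, or if a joint passes its speed limit or range.

## Working session

There is one attempt and no reset: what is moved stays moved. The work goes in short steps, Python scripts to look and compute and a tool call to move; the robot and the scene stay as the last step left them, time stands still between calls to the robot, and variables do not carry over. Pictures are saved under pics/ and viewed, and the job is handed in when it is done.

Besides the shell and the picture viewer there is one more tool, called after "Call:" as name(argument=value, ...) on one line, values as JSON. play_rows: Moves the arm, as the interface text tells. Its arguments: {"type":"object","properties":{"targets":{"type":"array"},"squeeze":{"type":"number"}},"required":["targets"]}

```bash
mkdir -p pics; ls; python3 - <<'E'
from rig import status, optics
import cv2, numpy as np
print(status.read_state())
for c in ("side","top"):
    im,d=optics.grab_frame(c); cv2.imwrite(f"pics/{c}0.png",im[:,:,::-1]); np.savez(f"{c}0.npz",im=im,d=d)
    i=optics.camera_info(c); print(c,i)
E
```

```text
pics
{'time_s': 0.0, 'joint_pos': array([-1.22560448e+00,  1.24522355e-01,  1.65167824e+00, -3.34589509e-06,
        1.36750987e+00, -8.25978155e-02]), 'dq': array([ 0.0007115 , -0.00087903,  0.00084844, -0.00103714, -0.00099265,
       -0.00141914]), 'effort': array([-1.85214139e-05, -4.23615968e+01, -3.65454519e+01, -6.57214400e-05,
        6.91589696e-03,  2.22716727e-05]), 'tool_pos': array([ 0.26943455, -0.59088379,  0.24403933]), 'ee_rot': array([-1.04957784e-03,  9.77210962e-01,  2.12267789e-01, -1.40256178e-04]), 'contact_force': array([0.69601649, 0.32443345, 1.20913207]), 'moment': array([0.02316635, 0.01813976, 0.02526333]), 'finger_gap': 0.08501698880798028}
side {'fx': 548.3652718404144, 'fy': 548.3652718404144, 'cx': 320.7763739650091, 'cy': 242.29947027400732, 'cam_to_world': array([[-0.93299456, -0.21879139,  0.28574724,  0.07421962],
       [-0.35987843,  0.57368111, -0.73578359,  0.96444477],
       [-0.00294468, -0.78931636, -0.61397966,  1.01955111],
       [ 0.        ,  0.        ,  0.        ,  1.        ]])}
top {'fx': 533.683614569161, 'fy': 533.683614569161, 'cx': 324.6697937074599, 'cy': 237.3267618693757, 'cam_to_world': array([[ 4.72840102e-04, -9.83145371e-01,  1.82824934e-01,
         2.56731462e-01],
       [-9.99765055e-01,  3.49714878e-03,  2.13916918e-02,
        -1.48915063e-01],
       [-2.16705088e-02, -1.82792095e-01, -9.82912732e-01,
         1.46204174e+00],
       [ 0.00000000e+00,  0.00000000e+00,  0.00000000e+00,
         1.00000000e+00]])}
```

View pics/side0.png

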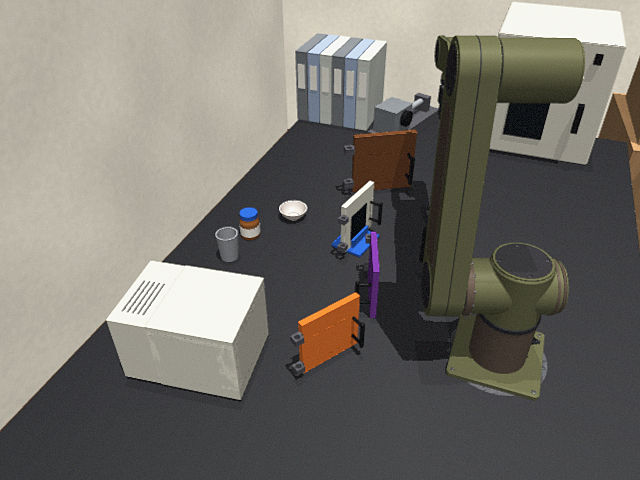

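View pics/top0.png

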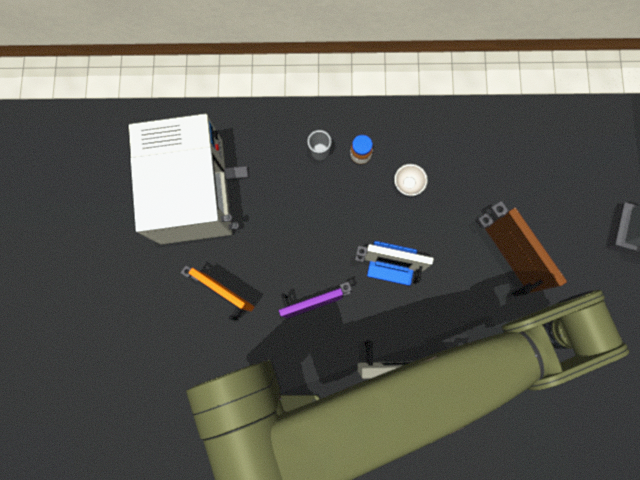

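The cream door in the blue rack is at about top (398,256) and side (357,215). Another cream piece shows under the arm at top (385,370). The purple, orange and brown doors are look-alikes to leave alone. The dryer is at top (180,180) with its pins at about (230,220). I'll measure these next.

```bash
cat > h.py <<'E'
import numpy as np, cv2
from rig import status, optics, manip, spotter
def cloud(c,d):
    i=optics.camera_info(c); v,u=np.mgrid[0:480,0:640]
    P=np.stack([(u-i['cx'])/i['fx']*d,(v-i['cy'])/i['fy']*d,d,np.ones_like(d)],-1)
    return (P@i['cam_to_world'].T)[...,:3]
def proj(c,p):
    i=optics.camera_info(c); q=np.linalg.inv(i['cam_to_world'])@np.append(p,1)
    return np.array([i['fx']*q[0]/q[2]+i['cx'], i['fy']*q[1]/q[2]+i['cy']])
E
python3 - <<'E'
from h import *
for c in ("side","top"):
    z=np.load(f"{c}0.npz"); P=cloud(c,z['d']); np.save(f"{c}P0.npy",P)
    for l in ("door","dryer","rack","dish","jar","beaker","knuckle_high","door_handle","seat_low","seat_high","opening"):
        for r in spotter.find_in(c,l): print(c,l,round(r['conf'],2),np.round(r['extent']).tolist())
P=np.load("topP0.npy")
im=np.load("top0.npz")['im']
def show(n,u0,v0,u1,v1,s): cv2.imwrite(n,cv2.resize(im[v0:v1,u0:u1,::-1],None,fx=s,fy=s,interpolation=cv2.INTER_CUBIC))
show("pics/crop_top_door.png",340,220,460,300,6)
show("pics/crop_top_dryer.png",120,100,260,250,4)
im=np.load("side0.npz")['im']
show("pics/crop_side_door.png",310,160,400,270,5)
E
```

```text
side door 0.95 [354.0, 234.0, 383.0, 321.0]
side door 0.81 [292.0, 295.0, 364.0, 375.0]
side door 0.74 [344.0, 134.0, 417.0, 193.0]
side door 0.66 [338.0, 181.0, 380.0, 252.0]
side dryer 0.87 [105.0, 258.0, 270.0, 399.0]
side rack 0.76 [330.0, 226.0, 369.0, 255.0]
side rack 0.54 [240.0, 212.0, 261.0, 239.0]
side jar 0.67 [237.0, 210.0, 259.0, 240.0]
side beaker 0.72 [215.0, 227.0, 239.0, 261.0]
side knuckle_high 0.98 [339.0, 182.0, 384.0, 251.0]
side knuckle_high 0.88 [344.0, 127.0, 416.0, 194.0]
side knuckle_high 0.61 [293.0, 295.0, 365.0, 377.0]
side door_handle 0.86 [357.0, 233.0, 379.0, 315.0]
side door_handle 0.86 [342.0, 131.0, 415.0, 192.0]
side door_handle 0.84 [338.0, 183.0, 383.0, 247.0]
side door_handle 0.57 [291.0, 295.0, 367.0, 372.0]
side seat_low 0.64 [337.0, 183.0, 385.0, 253.0]
side seat_low 0.6 [103.0, 260.0, 271.0, 401.0]
side seat_high 0.67 [108.0, 262.0, 268.0, 398.0]
side opening 0.92 [105.0, 260.0, 274.0, 399.0]
top door 0.91 [181.0, 267.0, 256.0, 323.0]
top door 0.76 [278.0, 281.0, 348.0, 318.0]
top door 0.73 [480.0, 201.0, 567.0, 295.0]
top door 0.66 [355.0, 
[... 319 characters left out ...]
0.0]
top knuckle_high 0.98 [279.0, 284.0, 352.0, 317.0]
top knuckle_high 0.92 [358.0, 343.0, 409.0, 380.0]
top knuckle_high 0.89 [478.0, 202.0, 566.0, 298.0]
top knuckle_high 0.84 [357.0, 245.0, 436.0, 282.0]
top knuckle_high 0.83 [182.0, 269.0, 249.0, 322.0]
top knuckle_high 0.28 [131.0, 115.0, 245.0, 243.0]
top door_handle 0.97 [476.0, 202.0, 566.0, 298.0]
top door_handle 0.9 [355.0, 244.0, 430.0, 284.0]
top door_handle 0.76 [282.0, 285.0, 350.0, 316.0]
top door_handle 0.67 [359.0, 345.0, 405.0, 380.0]
top door_handle 0.57 [182.0, 261.0, 255.0, 320.0]
top seat_low 0.62 [130.0, 113.0, 248.0, 242.0]
top seat_high 0.79 [128.0, 111.0, 247.0, 247.0]
top opening 0.82 [130.0, 112.0, 247.0, 242.0]
```

View pics/crop_top_door.png

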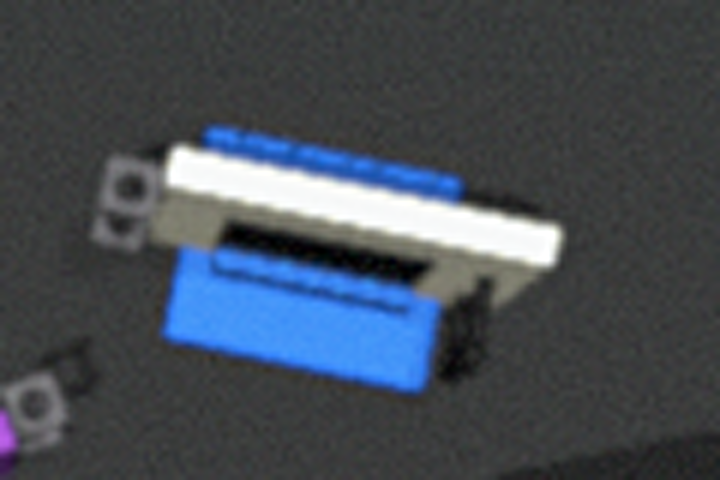

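View pics/crop_top_dryer.png

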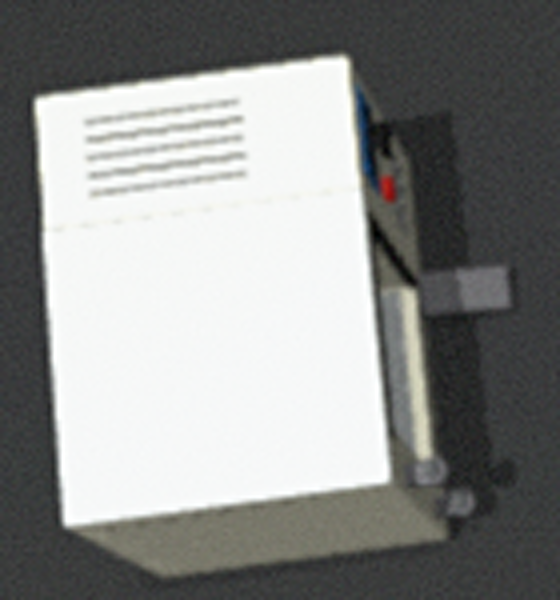

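View pics/crop_side_door.png

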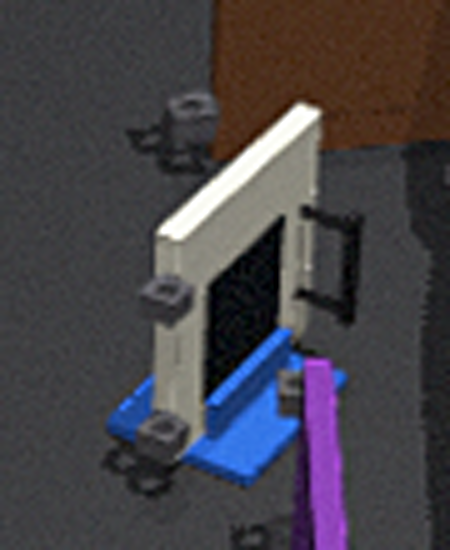

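```bash
python3 - <<'E'
from h import *
P=np.load("topP0.npy"); d=np.load("top0.npz")['d']; im=np.load("top0.npz")['im'].astype(int)
def box(u0,v0,u1,v1):
    m=np.zeros((480,640),bool); m[v0:v1,u0:u1]=1; return m
def rect(m,n):
    q=P[m]; (c,s,a)=cv2.minAreaRect((q[:,:2]*1000).astype(np.float32)); print(n,m.sum(),'c',np.round(c,1),'size',np.round(s,1),'ang',round(a,2),'z',np.round(np.percentile(q[:,2],[5,50,95]),4))
    return cv2.boxPoints((c,s,a))
bright=(im.min(2)>150)
m=box(345,230,450,280)&bright&(P[...,2]>.15)
print(rect(m,'doortop'))
m2=box(355,340,420,385)&(im.min(2)>120); rect(m2,'other cream')
m=box(120,100,260,250)&bright&(P[...,2]>.18); print(rect(m,'dryertop'))
for n,b in dict(dish=(392,160,430,200),jar=(348,132,376,162),beaker=(305,128,333,163)).items():
    m=box(*b)&(P[...,2]>.02); rect(m,n)
# knuckles & pins
for u,v in [(361,251),(360,258),(227,217),(235,225),(238,172),(246,172)]:
    q=P[v-2:v+3,u-2:u+3].reshape(-1,3); print(u,v,np.round(np.median(q,0),4))
# floor check
print(np.percentile(P[box(440,100,480,140)][:,2],[5,50,95]))
E
```

```text
doortop 436 c [ 397.6 -229.1] size [126.6 298.5] ang 37.36 z [0.1681 0.172  0.1761]
[[ 256.7315  -148.9151 ]
 [ 437.90112 -386.19897]
 [ 538.5196  -309.37537]
 [ 357.34998  -72.09149]]
other cream 214 c [ 200.2 -201.4] size [145.6  50.8] ang 62.1 z [0.2282 0.2321 0.2358]
dryertop 8704 c [492.9 159.7] size [720.9 290.3] ang 30.65 z [0.1913 0.1957 0.2001]
[[ 108.76599  100.79622]
 [ 256.7315  -148.91507]
 [ 876.9676   218.60356]
 [ 729.0021   468.31485]]
dish 356 c [ 493.7 -255.3] size [ 86.4 518.7] ang 62.5 z [0.0208 0.0303 0.0392]
jar 479 c [ 525.6 -199.9] size [ 59.9 544. ] ang 85.55 z [0.0305 0.083  0.0906]
beaker 411 c [ 533.2 -110.6] size [555.   60.2] ang 1.69 z [0.0268 0.0652 0.0878]
361 251 [ 0.4865 -0.2152  0.0072]
360 258 [ 0.4607 -0.2123  0.0484]
227 217 [0.5517 0.1245 0.1516]
235 225 [0.5512 0.1228 0.0556]
238 172 [0.7121 0.1264 0.0241]
246 172 [0.7165 0.1054 0.0154]
[-0.00427796  0.00093393  0.00630696]
```

```bash
cat >> h.py <<'E'
def ray(c,uv,z):
    i=optics.camera_info(c); T=i['cam_to_world']; uv=np.atleast_2d(np.array(uv,float))
    r=np.stack([(uv[:,0]-i['cx'])/i['fx'],(uv[:,1]-i['cy'])/i['fy'],np.ones(len(uv))],1)@T[:3,:3].T
    return T[:3,3]+r*((z-T[2,3])/r[:,2])[:,None]
def planerect(c,m,z):
    n,l,s,_=cv2.connectedComponentsWithStats(m.astype(np.uint8)); m=l==1+np.argmax(s[1:,4])
    v,u=np.nonzero(m); Q=[]
    for du,dv in((-.5,-.5),(.5,-.5),(-.5,.5),(.5,.5)): Q.append(ray(c,np.stack([u+du,v+dv],1),z))
    Q=np.concatenate(Q)[:,:2]*1000
    cc,S,a=cv2.minAreaRect(Q.astype(np.float32))
    w=ray(c,np.stack([u,v],1),z)[:,:2]*1000; mu=w.mean(0); ev,E=np.linalg.eigh(np.cov((w-mu).T))
    return dict(c=np.round(cc,1),S=np.round(S,1),box=np.round(cv2.boxPoints((cc,S,a)),1),mean=np.round(mu,1),pca_ang=np.degrees(np.arctan2(E[1,1],E[0,1])),n=m.sum())
E
python3 - <<'E'
from h import *
def box(u0,v0,u1,v1):
    m=np.zeros((480,640),bool); m[v0:v1,u0:u1]=1; return m
for c in ("top","side"):
    im=np.load(f"{c}0.npz")['im'].astype(int)
    if c=="top": B=(345,230,450,280); D=(120,100,260,250)
    else: B=(335,175,380,215); D=(100,255,275,330)
    for th in (190,210,225):
        b=im.min(2)>th
        print(c,th,'door',planerect(c,box(*B)&b,.172))
        print(c,th,'dryer',planerect(c,box(*D)&b,.195))
    for (u,v) in [(90,90)]: pass
E
```

```text
top 190 door {'c': array([ 454.6, -304.2]), 'S': array([161.4,  18.2]), 'box': array([[ 428.4, -381.1],
       [ 446.2, -385. ],
       [ 480.8, -227.3],
       [ 463. , -223.4]], dtype=float32), 'mean': array([ 454.6, -304.4]), 'pca_ang': np.float64(77.64982186332804), 'n': np.int64(407)}
top 190 dryer {'c': array([660.9, 259.3]), 'S': array([282.2, 203.1]), 'box': array([[507.5, 341. ],
       [534.7, 139.8],
       [814.4, 177.6],
       [787.2, 378.9]], dtype=float32), 'mean': array([655.6, 258.1]), 'pca_ang': np.float64(-173.12719342966835), 'n': np.int64(8390)}
top 210 door {'c': array([ 454.7, -304. ]), 'S': array([161. ,  17.5]), 'box': array([[ 428.9, -380.7],
       [ 446. , -384.5],
       [ 480.5, -227.2],
       [ 463.4, -223.5]], dtype=float32), 'mean': array([ 454.6, -304.3]), 'pca_ang': np.float64(77.65436961204252), 'n': np.int64(389)}
top 210 dryer {'c': array([661.1, 259.5]), 'S': array([280.7, 202.4]), 'box': array([[508.4, 340.9],
       [535.6, 140.4],
       [813.7, 178. ],
       [786.6, 378.6]], dtype=float32), 'mean': array([654.3, 257.7]), 'pca_ang': np.flo
[... 1646 characters left out ...]
3.6, 381.7]], dtype=float32), 'mean': array([655.4, 261.8]), 'pca_ang': np.float64(-164.30202467530313), 'n': np.int64(7288)}
side 225 door {'c': array([ 451.3, -299.4]), 'S': array([162.4,  18.7]), 'box': array([[ 424.8, -376.7],
       [ 443.1, -380.7],
       [ 477.9, -222. ],
       [ 459.6, -218. ]], dtype=float32), 'mean': array([ 451.9, -297. ]), 'pca_ang': np.float64(77.66467019791202), 'n': np.int64(147)}
side 225 dryer {'c': array([657.9, 261.8]), 'S': array([280.4, 202.9]), 'box': array([[505.3, 343.4],
       [532.6, 142.4],
       [810.5, 180.1],
       [783.2, 381.1]], dtype=float32), 'mean': array([654.2, 261.4]), 'pca_ang': np.float64(-164.4116280252302), 'n': np.int64(7198)}
```

The rack door's top edge sits at z 0.172 m and measures 160×17 mm, as described. The cream piece under the arm is taller (top at 0.232 m), so it is the larger look-alike. The rack door is the one meant, and the enlarged crop confirms it: dark window, handle, grey knuckles, standing in the blue rack. Next I'll check the obstacles.

```bash
python3 - <<'E'
from h import *
P=np.load("topP0.npy"); d=np.load("top0.npz")['d']
for n,b in dict(dish=(392,160,430,200),jar=(348,132,376,162),beaker=(305,128,333,163),brown=(475,200,568,300),purple=(275,280,355,322),orange=(180,262,258,325)).items():
    q=P[b[1]:b[3],b[0]:b[2]].reshape(-1,3); dd=d[b[1]:b[3],b[0]:b[2]].ravel(); q=q[(dd>.3)&(q[:,2]>.03)&(q[:,2]<.35)]
    print(n,np.round(np.percentile(q,1,axis=0),3),np.round(np.percentile(q,99,axis=0),3))
E
```

```text
dish [ 0.641 -0.398  0.03 ] [ 0.726 -0.312  0.041]
jar [ 0.739 -0.246  0.033] [ 0.792 -0.191  0.092]
beaker [ 0.747 -0.133  0.031] [ 0.808 -0.074  0.09 ]
brown [ 0.365 -0.673  0.033] [ 0.576 -0.537  0.214]
purple [ 0.308 -0.181  0.034] [ 0.387 -0.012  0.166]
orange [0.301 0.076 0.033] [0.428 0.237 0.166]
```

Call:
play_rows(targets=[0, 0, -40, 0, 0, -0.18, 1, 20, -10, -20, 0, 0, -0.18, 1], squeeze=100)

```text
time_s: 1.45
tool_pos: [0.2794, -0.5712, 0.3037]
ee_rot: [-0.003, 0.922, 0.388, 0.0]
contact_force: [-0.2, 0.1, 0.7]
finger_gap: 0.0851
```

```bash
cat >> h.py <<'E'
from scipy.spatial.transform import Rotation as R
def plan(pos,yaw_deg,n,tilt=True):
    s=status.read_state(); p=np.array(s['tool_pos']); q=s['ee_rot']; r=R.from_quat([q[1],q[2],q[3],q[0]])
    y=np.radians(yaw_deg); x=np.array([np.cos(y),np.sin(y),0]); z=np.array([0,0,-1.]); t=R.from_matrix(np.stack([x,np.cross(z,x),z],1))
    rv=(r.inv()*t).as_rotvec(); print('at',np.round(p,4),'yaw',round(float(np.degrees(np.arctan2(*r.as_matrix()[[1,0],0]))),2),'rotvec',np.round(rv,3),'F',np.round(s['contact_force'],1),'gap',round(s['finger_gap'],4),'t',round(s['time_s'],2))
    step=(np.array(pos)-p)/n; out=[]
    for k in range(n):
        out.append(np.round(1000*(r.inv().apply(step)),1).tolist()+np.round(rv/n,3).tolist()); r=r*R.from_rotvec(rv/n)
    for o in out: print(o)
E
python3 - <<'E'
from h import *
plan([.4535,-.3025,.26],77.65,6)
E
```

```text
at [ 0.2794 -0.5712  0.3037] yaw 45.67 rotvec [-0.004 -0.004 -0.558] F [-0.2  0.1  0.7] gap 0.0851 t 1.45
[52.3, -10.5, 7.5, -0.001, -0.001, -0.093]
[53.0, -5.6, 7.4, -0.001, -0.001, -0.093]
[53.3, -0.7, 7.4, -0.001, -0.001, -0.093]
[53.2, 4.3, 7.3, -0.001, -0.001, -0.093]
[52.6, 9.2, 7.3, -0.001, -0.001, -0.093]
[51.5, 14.1, 7.3, -0.001, -0.001, -0.093]
```

Call:
play_rows(targets=[52, -10, 7, 0, 0, -0.093, 1, 53, -6, 7, 0, 0, -0.093, 1, 53, -1, 7, 0, 0, -0.093, 1, 53, 4, 7, 0, 0, -0.093, 1, 53, 9, 7, 0, 0, -0.093, 1, 51, 14, 7, 0, 0, -0.093, 1, 0, 0, 0, 0, 0, 0, 1])

```text
time_s: 2.33
tool_pos: [0.4556, -0.2944, 0.2649]
ee_rot: [0.002, 0.773, 0.634, 0.001]
contact_force: [-0.9, -0.3, 0.5]
finger_gap: 0.0855
```

```bash
python3 - <<'E'
from h import *
plan([.4535,-.3025,.152],77.65,5)
E
```

```text
at [ 0.4556 -0.2944  0.2649] yaw 78.71 rotvec [0.003 0.001 0.019] F [-0.9 -0.3  0.5] gap 0.0855 t 2.33
[-1.6, -0.2, 22.6, 0.001, 0.0, 0.004]
[-1.7, -0.1, 22.6, 0.001, 0.0, 0.004]
[-1.7, -0.1, 22.6, 0.001, 0.0, 0.004]
[-1.7, -0.1, 22.6, 0.001, 0.0, 0.004]
[-1.7, -0.1, 22.6, 0.001, 0.0, 0.004]
```

Call:
play_rows(targets=[-2, 0, 22, 0.003, 0.001, 0.019, 1, -2, 0, 23, 0, 0, 0, 1, -2, 0, 23, 0, 0, 0, 1, -2, 0, 23, 0, 0, 0, 1, 0, 0, 20, 0, 0, 0, 1, 0, 0, 0, 0, 0, 0, 1])

```text
time_s: 3.08
tool_pos: [0.4482, -0.3082, 0.1438]
ee_rot: [-0.002, 0.784, 0.62, -0.002]
contact_force: [-0.6, -0.5, -0.1]
finger_gap: 0.0858
```

```bash
python3 - <<'E'
from h import *
plan([.4535,-.3025,.152],77.65,1)
im,d=optics.grab_frame("top"); cv2.imwrite("pics/t1.png",cv2.resize(im[200:320,320:480,::-1],None,fx=5,fy=5))
E
```

```text
at [ 0.4482 -0.3082  0.1438] yaw 76.67 rotvec [-0.005 -0.    -0.017] F [-0.6 -0.5 -0.1] gap 0.0858 t 3.08
[6.8, 3.8, -8.2, -0.005, -0.0, -0.017]
```

View pics/t1.png

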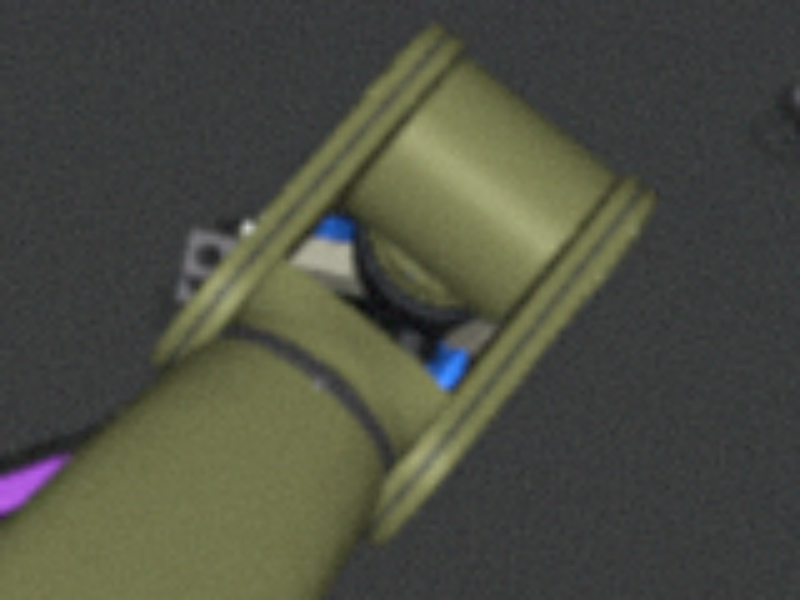

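The arm hides the door from above, with its upper knuckle still at crop (210,252), and nothing has been touched. I'll correct the overshoot and close.

Call:
play_rows(targets=[6, 3, -8, -0.005, 0, -0.017, 1, 0, 0, 0, 0, 0, 0, 1])

```text
time_s: 3.38
tool_pos: [0.4538, -0.3048, 0.1553]
ee_rot: [0.002, 0.779, 0.627, 0.001]
contact_force: [0.2, 0.2, 0.6]
finger_gap: 0.0852
```

```bash
python3 - <<'E'
from h import *
plan([.4535,-.3025,.152],77.65,1)
E
```

```text
at [ 0.4538 -0.3048  0.1553] yaw 77.61 rotvec [ 0.004  0.002 -0.001] F [0.2 0.2 0.6] gap 0.0852 t 3.38
[2.2, -0.8, 3.3, 0.004, 0.002, -0.001]
```

Call:
play_rows(targets=[2, -1, 3, 0.003, 0.001, 0, 1, 0, 0, 0, 0, 0, 0, 0.4, 0, 0, 0, 0, 0, 0, 0.25, 0, 0, 0, 0, 0, 0, 0.1, 0, 0, 0, 0, 0, 0, 0, 0, 0, 0, 0, 0, 0, 0, 0, 0, 0, 0, 0, 0, 0])

```text
time_s: 4.25
tool_pos: [0.4541, -0.3028, 0.1541]
ee_rot: [0.002, 0.779, 0.627, 0.0]
contact_force: [-0.2, 1.0, 0.3]
finger_gap: 0.0149
```

```bash
python3 - <<'E'
from h import *
plan([.4535,-.3025,.152],77.65,1)
im,d=optics.grab_frame("side"); cv2.imwrite("pics/s1.png",cv2.resize(im[140:270,280:440,::-1],None,fx=4.5,fy=4.5))
E
```

```text
at [ 0.4541 -0.3028  0.1541] yaw 77.65 rotvec [ 0.004  0.003 -0.   ] F [-0.2  1.   0.3] gap 0.0149 t 4.25
[0.1, -0.6, 2.1, 0.004, 0.003, -0.0]
```

View pics/s1.png

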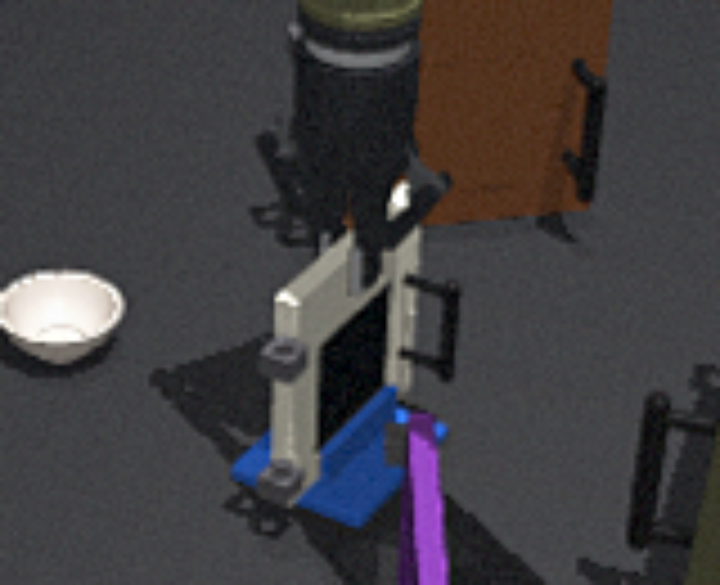

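The jaws hold the top edge with a 14.9 mm gap, and the fingertips end above the window. Lifting straight up.

Call:
play_rows(targets=[0, 0, -8, 0.003, 0.002, 0, 0, 0, 0, -15, 0, 0, 0, 0, 0, 0, -20, 0, 0, 0, 0, 0, 0, -25, 0, 0, 0, 0, 0, 0, -30, 0, 0, 0, 0, 0, 0, -30, 0, 0, 0, 0, 0, 0, -30, 0, 0, 0, 0, 0, 0, -20, 0, 0, 0, 0, 0, 0, -10, 0, 0, 0, 0, 0, 0, 0, 0, 0, 0, 0])

```text
time_s: 5.55
tool_pos: [0.4528, -0.3019, 0.3558]
ee_rot: [0.001, 0.779, 0.627, -0.0]
contact_force: [0.5, 0.1, -2.8]
finger_gap: 0.0143
```

```bash
python3 - <<'E'
from h import *
plan([.5715,.0345,.36],97.73,10)
im,d=optics.grab_frame("side"); cv2.imwrite("pics/s2.png",cv2.resize(im[90:270,260:480,::-1],None,fx=3.3,fy=3.3))
E
```

```text
at [ 0.4528 -0.3019  0.3558] yaw 77.65 rotvec [ 0.001  0.002 -0.35 ] F [ 0.5  0.1 -2.8] gap 0.0143 t 5.55
[35.4, 4.4, -0.5, 0.0, 0.0, -0.035]
[35.2, 5.6, -0.5, 0.0, 0.0, -0.035]
[35.0, 6.9, -0.5, 0.0, 0.0, -0.035]
[34.7, 8.1, -0.5, 0.0, 0.0, -0.035]
[34.4, 9.3, -0.5, 0.0, 0.0, -0.035]
[34.1, 10.5, -0.4, 0.0, 0.0, -0.035]
[33.7, 11.7, -0.4, 0.0, 0.0, -0.035]
[33.3, 12.9, -0.4, 0.0, 0.0, -0.035]
[32.8, 14.0, -0.4, 0.0, 0.0, -0.035]
[32.3, 15.2, -0.4, 0.0, 0.0, -0.035]
```

View pics/s2.png

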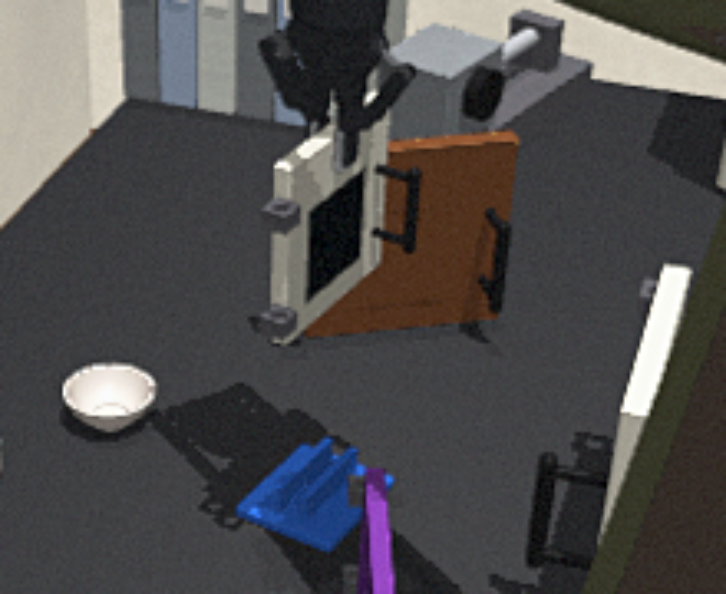

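The door hangs free of the rack. Carrying it over to the dryer now.

Call:
play_rows(targets=[20, 3, 0, 0, 0, -0.02, 0, 35, 5, 0, 0, 0, -0.04, 0, 35, 7, 0, 0, 0, -0.04, 0, 35, 8, 0, 0, 0, -0.04, 0, 35, 9, 0, 0, 0, -0.04, 0, 35, 11, 0, 0, 0, -0.04, 0, 34, 12, 0, 0, 0, -0.04, 0, 33, 13, 0, 0, 0, -0.04, 0, 25, 10, 0, 0, 0, -0.02, 0, 0, 0, 0, 0, 0, 0, 0])

```text
time_s: 6.85
tool_pos: [0.5475, 0.0006, 0.3393]
ee_rot: [-0.013, 0.662, 0.75, -0.003]
contact_force: [-0.1, -0.4, -2.5]
finger_gap: 0.0147
```

```bash
python3 - <<'E'
from h import *
plan([.5715,.0345,.36],97.73,2)
for c in("side","top"):
    im,d=optics.grab_frame(c); cv2.imwrite(f"pics/{c}3.png",im[:,:,::-1])
E
```

```text
at [0.5475 0.0006 0.3393] yaw 97.13 rotvec [-0.022 -0.015 -0.01 ] F [-0.1 -0.4 -2.5] gap 0.0147 t 6.85
[15.5, 13.8, -10.4, -0.011, -0.007, -0.005]
[15.3, 14.0, -10.4, -0.011, -0.007, -0.005]
```

View pics/side3.png

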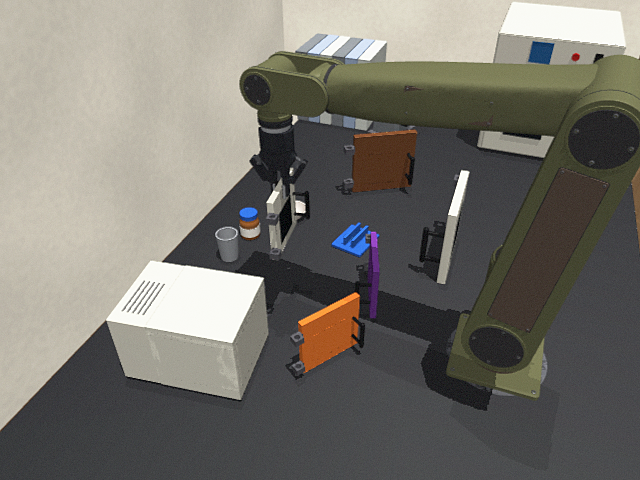

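View pics/top3.png

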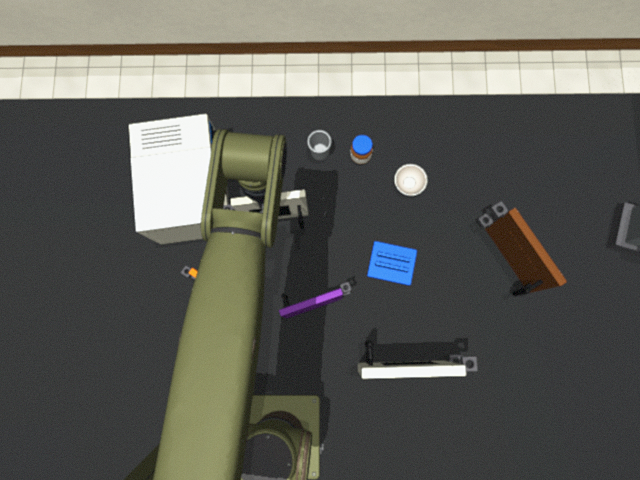

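Call:
play_rows(targets=[15, 14, -10, -0.011, -0.007, -0.005, 0, 10, 8, -6, -0.009, -0.006, -0.003, 0, 0, 0, 0, 0, 0, 0, 0, 0, 0, 0, 0, 0, 0, 0])

```text
time_s: 7.45
tool_pos: [0.5673, 0.0265, 0.3563]
ee_rot: [-0.0, 0.66, 0.751, -0.0]
contact_force: [-0.5, -0.2, -2.5]
finger_gap: 0.0146
```

```bash
python3 - <<'E'
from h import *
plan([.5715,.0345,.36],97.73,1)
for c in("side","top"):
    im,d=optics.grab_frame(c); cv2.imwrite(f"pics/{c}4.png",im[:,:,::-1]); np.savez(f"{c}4.npz",im=im,d=d)
    b=(235,140,335,250) if c=="side" else (200,110,340,260)
    cv2.imwrite(f"pics/{c}4c.png",cv2.resize(im[b[1]:b[3],b[0]:b[2],::-1],None,fx=5 if c=="side" else 4,fy=5 if c=="side" else 4,interpolation=cv2.INTER_CUBIC))
E
```

```text
at [0.5673 0.0265 0.3563] yaw 97.35 rotvec [-0.001 -0.    -0.007] F [-0.5 -0.2 -2.5] gap 0.0146 t 7.45
[7.4, 5.2, -3.7, -0.001, -0.0, -0.007]
```

View pics/side4c.png

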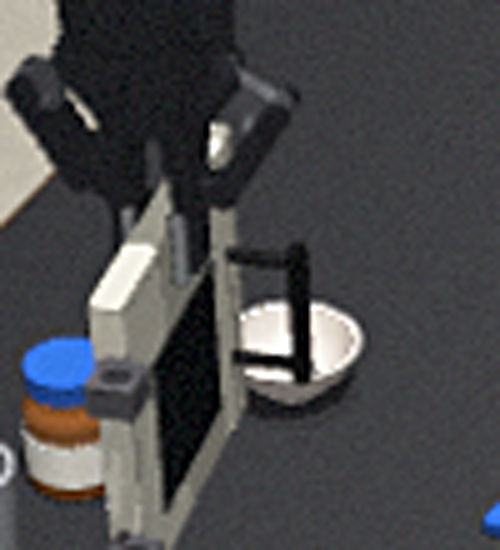

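View pics/top4c.png

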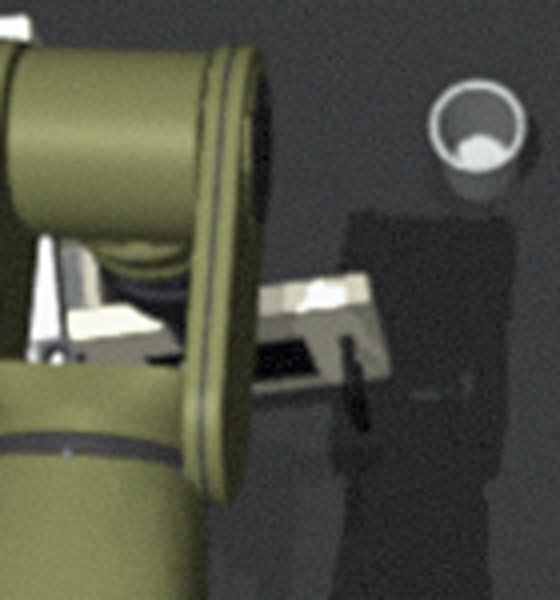

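```bash
cat >> h.py <<'E'
def doorpts(cen,yaw,pitch=0.0):
    # yaw: tool x = door y direction (deg); pitch rotates about door x (rad)
    a=np.radians(yaw); y=np.array([np.cos(a),np.sin(a),0]); x=np.array([y[1],-y[0],0]); z=np.array([0,0,1.])
    M=np.stack([x,y,z],1)@R.from_rotvec([pitch,0,0]).as_matrix()
    L={}
    for sx in(-8,8):
        for sy in(-80,80):
            for sz in(-80,80): L[(sx,sy,sz)]=cen+M@np.array([sx,sy,sz])/1000
    K=[cen+M@np.array([-8,93,zz])/1000 for zz in(-58,38)]
    Kt=[cen+M@np.array([-8,93,zz+16])/1000 for zz in(-58,38)]
    return L,K,Kt
def overlay(c,im,segs,b,s,fn):
    o=cv2.resize(im[b[1]:b[3],b[0]:b[2],::-1],None,fx=s,fy=s,interpolation=cv2.INTER_CUBIC).copy()
    f=lambda p:tuple(int(round(t*16)) for t in ((proj(c,p)-np.array(b[:2])+.5)*s-.5))
    for p,q,col in segs: cv2.line(o,f(p),f(q),col,1,cv2.LINE_AA,4)
    cv2.imwrite(fn,o)
E
cat > ov.py <<'E'
import sys
from h import *
def run(n,tcp,yaw,dy,dz,pitch,pin,boxes):
    tcp=np.array(tcp); a=np.radians(yaw); y=np.array([np.cos(a),np.sin(a),0])
    cen=tcp+y*dy/1000-np.array([0,0,.0621-dz/1000])
    L,K,Kt=doorpts(cen,yaw,pitch)
    segs=[]
    ks=list(L)
    for i in range(8):
        for j in range(i):
            if sum(u!=v for u,v in zip(ks[i],ks[j]))==1: segs.append((L[ks[i]],L[ks[j]],(0,0,255)))
    def circ(c,r,col):
        t=np.linspace(0,2*np.pi,25); P=[c+r*np.array([np.cos(s),np.sin(s),0]) for s in t]
        return [(P[k],P[k+1],col) for k in range(24)]
    for k in Kt: segs+=circ(k,.0065,(0,255,255))
    for z in(.168,.148): segs+=circ(np.array([*pin,z]),.005 if z<.16 else .0018,(0,255,0))
    for c,(b,s) in boxes.items():
        im=np.load(f"{c}{n}.npz")['im']; overlay(c,im,segs,b,s,f"pics/{c}{n}_ov.png")
E
python3 - <<'E'
from ov import *
run(4,[.5673,.0265,.3563],97.35,0,0,0,[.5519,.1246],{'top':((200,150,310,230),7),'side':((240,150,320,255),5.5)})
E
```

```text
(no output)
```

View pics/top4_ov.png

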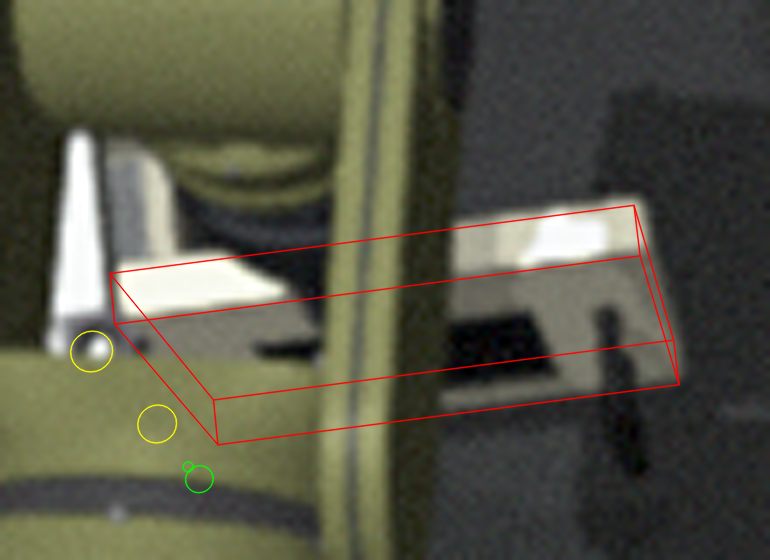

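View pics/side4_ov.png

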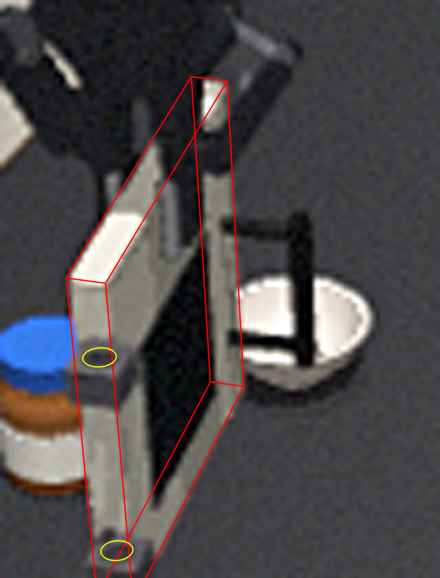

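The overlay agrees in both cameras. The top camera is off by about (+2.7, −2.3) mm against the arm and the side camera by about 0. Both put the pin at about (549.1, 126.6) mm in the arm's frame, so the TCP target is (569.5, 35.5). I'll descend to hover there.

```bash
python3 - <<'E'
from h import *
plan([.5695,.0355,.216],97.73,8)
E
```

```text
at [0.5672 0.0264 0.3562] yaw 97.34 rotvec [-0.001 -0.    -0.007] F [-0.  -0.7 -2.3] gap 0.0146 t 7.55
[1.1, 0.4, 17.5, -0.0, -0.0, -0.001]
[1.1, 0.4, 17.5, -0.0, -0.0, -0.001]
[1.1, 0.4, 17.5, -0.0, -0.0, -0.001]
[1.1, 0.4, 17.5, -0.0, -0.0, -0.001]
[1.1, 0.4, 17.5, -0.0, -0.0, -0.001]
[1.1, 0.4, 17.5, -0.0, -0.0, -0.001]
[1.1, 0.4, 17.5, -0.0, -0.0, -0.001]
[1.1, 0.4, 17.5, -0.0, -0.0, -0.001]
```

Call:
play_rows(targets=[3, 1, 15, -0.001, 0, -0.007, 0, 3, 1, 18, 0, 0, 0, 0, 2, 0, 20, 0, 0, 0, 0, 0, 0, 20, 0, 0, 0, 0, 0, 0, 18, 0, 0, 0, 0, 0, 0, 15, 0, 0, 0, 0, 0, 0, 10, 0, 0, 0, 0, 0, 0, 5, 0, 0, 0, 0, 0, 0, 0, 0, 0, 0, 0])

```text
time_s: 8.68
tool_pos: [0.5759, 0.0222, 0.2544]
ee_rot: [0.018, 0.657, 0.754, -0.001]
contact_force: [-4.0, 2.2, 0.0]
finger_gap: 0.0146
```

```bash
python3 - <<'E'
from h import *
plan([.5695,.0355,.216],97.73,1)
E
```

```text
at [0.5759 0.0222 0.2544] yaw 97.83 rotvec [0.023 0.029 0.002] F [-4.   2.2  0. ] gap 0.0146 t 8.68
[15.1, -5.4, 37.8, 0.023, 0.029, 0.002]
```

```bash
python3 - <<'E'
from h import *
s=status.read_state(); q=s['ee_rot']; print(R.from_quat([q[1],q[2],q[3],q[0]]).as_matrix().round(3), s['moment'],s['joint_pos'])
for c in("side","top"):
    im,d=optics.grab_frame(c); np.savez(f"{c}5.npz",im=im,d=d); cv2.imwrite(f"pics/{c}5.png",cv2.resize(im[130:410,90:370,::-1] if c=="side" else im[100:260,190:350,::-1],None,fx=2.1 if c=="side" else 3.7,fy=2.1 if c=="side" else 3.7,interpolation=cv2.INTER_CUBIC))
E
```

```text
[[-0.136  0.99   0.027]
 [ 0.99   0.137 -0.025]
 [-0.029  0.023 -0.999]] [0.86143877 1.02722947 0.2985499 ] [-0.04364335 -0.05880217  1.82247388 -0.02450649  1.34988654 -0.17567695]
```

View pics/side5.png

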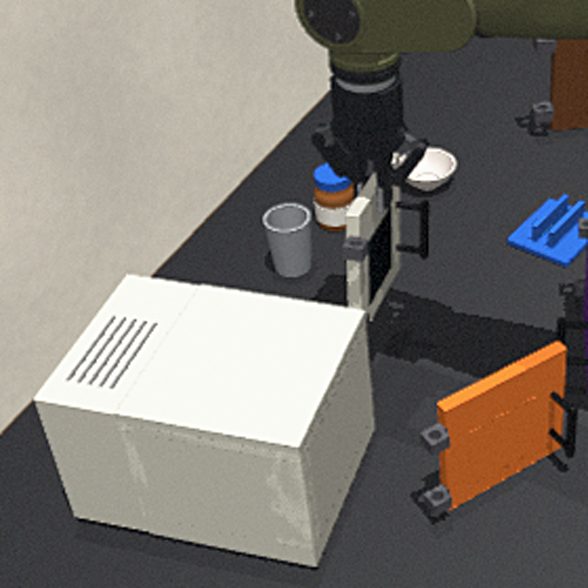

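View pics/top5.png

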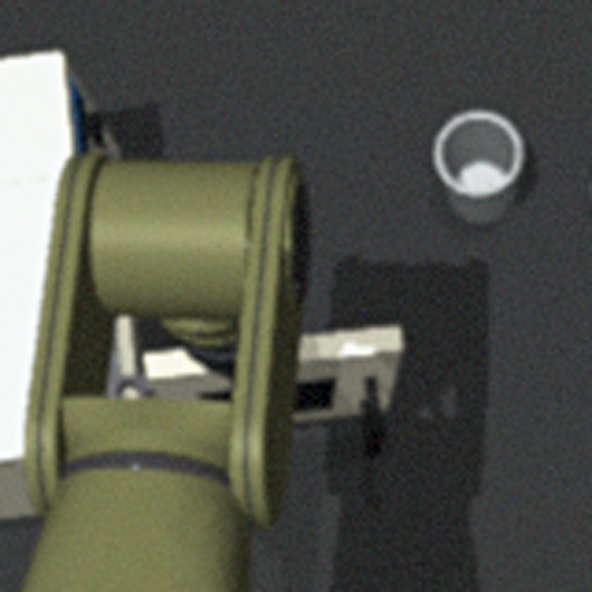

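The lower knuckle came down on the upper pin, which lies on the same axis. The force was gentle, about 5 N. I'll go back up, move clear of the dryer, descend there and then slide in sideways to hover.

Call:
play_rows(targets=[0, 0, -15, 0, 0, 0, 0, 0, 0, -25, 0, 0, 0, 0, 0, 0, -25, 0.012, 0.015, 0, 0, 0, 0, -20, 0.012, 0.015, 0, 0, -20, 0, -10, 0, 0, 0, 0, -30, 0, 0, 0, 0, 0, 0, -20, 0, 0, 0, 0, 0, 0, 0, 0, 0, 0, 0, 0, 0])

```text
time_s: 9.78
tool_pos: [0.5846, -0.0511, 0.3471]
ee_rot: [0.002, 0.657, 0.753, -0.003]
contact_force: [-0.3, 1.0, -2.8]
finger_gap: 0.0146
```

```bash
python3 - <<'E'
from h import *
plan([.579,-.0345,.345],97.73,1)
from ov import run
s=status.read_state(); q=s['ee_rot']; r=R.from_quat([q[1],q[2],q[3],q[0]]).as_matrix(); yaw=np.degrees(np.arctan2(r[1,0],r[0,0]))
for c in("side","top"):
    im,d=optics.grab_frame(c); np.savez(f"{c}6.npz",im=im,d=d)
run(6,s['tool_pos'],yaw,0,0,0,[.5519,.1246],{'top':((210,150,340,230),6),'side':((240,140,330,250),5.5)})
print(s['contact_force'],s['moment'])
E
```

```text
at [ 0.5846 -0.0511  0.3471] yaw 97.78 rotvec [-0.003  0.007  0.001] F [-0.3  1.  -2.8] gap 0.0146 t 9.78
[17.3, -3.3, 2.0, -0.003, 0.007, 0.001]
[-0.28545974  1.02451007 -2.83760757] [-0.00627889  0.03725159 -0.02542992]
```

View pics/top6_ov.png

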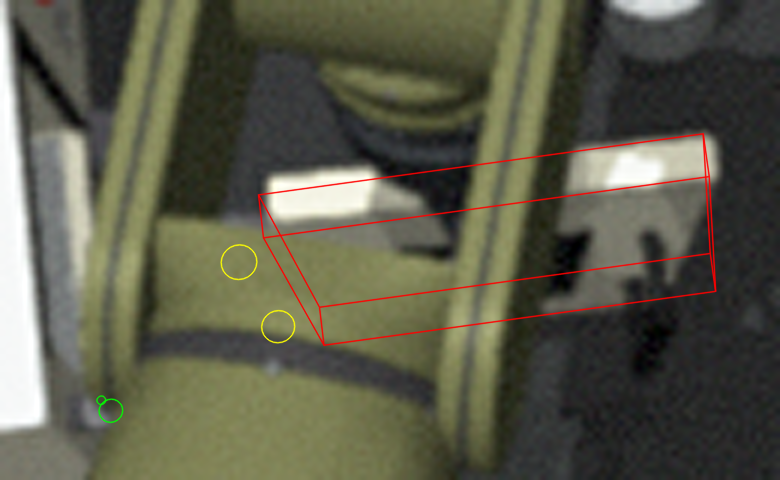

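View pics/side6_ov.png

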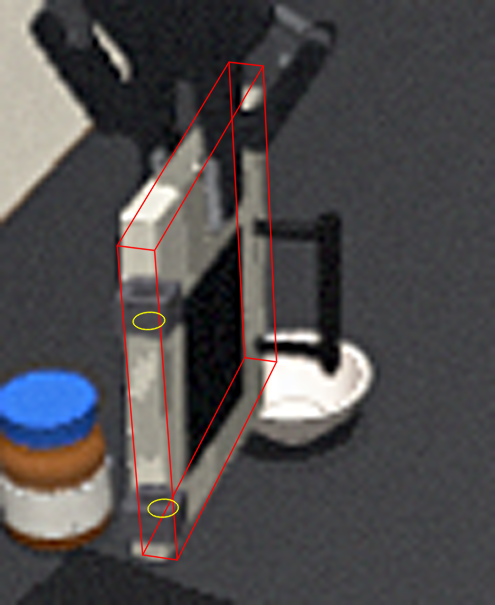

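The overlay shows that contact pitched the door in the jaws: the hinge end sits higher by several mm. I'll measure that pitch and compensate with a tool tilt.

```bash
python3 - <<'E'
from h import *
im=np.load("side6.npz")['im']; b=(250,145,310,250); s=7
o=cv2.resize(im[b[1]:b[3],b[0]:b[2],::-1],None,fx=s,fy=s,interpolation=cv2.INTER_CUBIC)
o=o[:590]; cv2.imwrite("pics/s6z.png",o)
im=np.load("top6.npz")['im']; b=(245,160,335,215); s=8
cv2.imwrite("pics/t6z.png",cv2.resize(im[b[1]:b[3],b[0]:b[2],::-1],None,fx=s,fy=s,interpolation=cv2.INTER_CUBIC))
im=np.load("side6.npz")['im']; b=(250,215,310,250); s=10
cv2.imwrite("pics/s6y.png",cv2.resize(im[b[1]:b[3],b[0]:b[2],::-1],None,fx=s,fy=s,interpolation=cv2.INTER_CUBIC))
E
```

```text
(no output)
```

View pics/s6z.png

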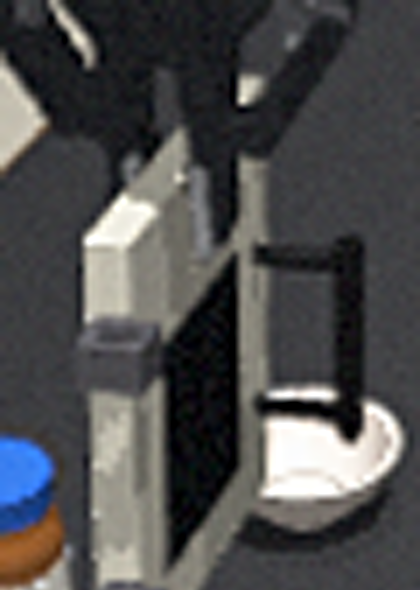

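View pics/t6z.png

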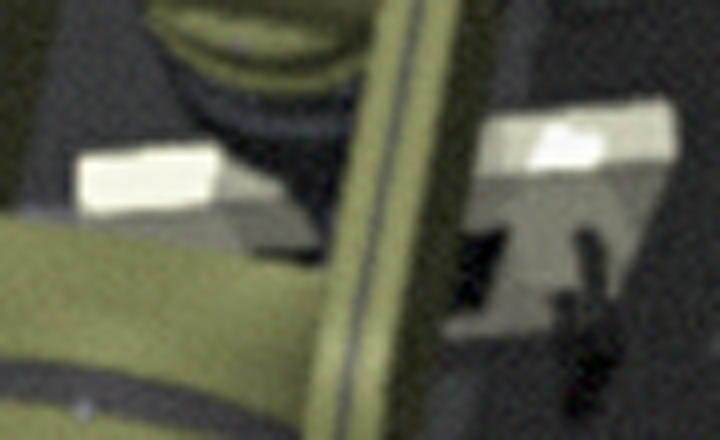

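View pics/s6y.png

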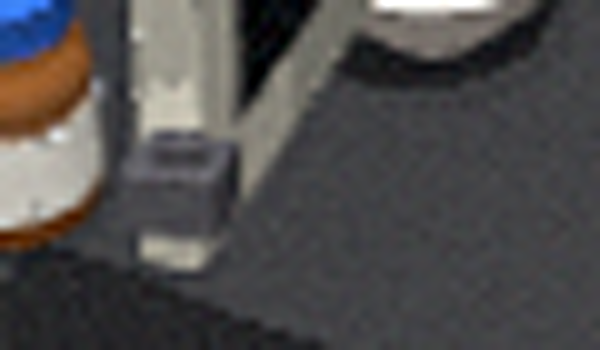

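```bash
cat > fit.py <<'E'
from h import *
from scipy.optimize import least_squares
def fit(obs,tcp,q,tb=(2.7,-2.3),sb=(0,0)):
    # obs: list (cam, uv full px, door-local mm)
    r=R.from_quat([q[1],q[2],q[3],q[0]]).as_matrix()
    D=np.stack([r[:,1],r[:,0],-r[:,2]],1)   # door x=tool y, door y=tool x, door z=-tool z
    def pos(p,loc):
        dy,dz,pt=p[:3]
        Rp=R.from_rotvec([pt,0,0]).as_matrix()
        # rotate about grasp point (5mm behind TCP => door local z = +67.1-?)
        g=np.array([0,0,67.1]); v=Rp@(np.array(loc)-g)+g
        return np.array(tcp)+D@((v+np.array([0,dy,dz-62.1]))/1000)
    def f(p):
        e=[]
        for c,uv,loc in obs:
            b=np.array([p[3]+tb[0],p[4]+tb[1],0])/1000 if c=="top" else np.array([p[5]+sb[0],p[6]+sb[1],0])/1000
            e+=list(proj(c,pos(p,loc)+b)-uv)
        return np.array(e+list(p[3:]/1.5)+[p[0]/6,p[1]/6])
    s=least_squares(f,np.zeros(7),loss='soft_l1')
    return s.x,f(s.x)[:2*len(obs)].reshape(-1,2),pos
def px(o,s,x,y): return np.array([(x+.5)/s-.5+o[0],(y+.5)/s-.5+o[1]])
E
python3 - <<'E'
from fit import *
S=(250,145);S2=(250,215);T=(245,160)
obs=[("side",px(S,7,86,240),(8,80,80)),("side",px(S,7,129,247),(-8,80,80)),("side",px(S,7,120,333),(-8,93,54)),
("side",px(S2,10,140,262),(8,80,-80)),("side",px(S2,10,207,272),(-8,80,-80)),("side",px(S2,10,180,155),(-8,93,-42)),
("top",px(T,8,78,155),(8,80,80)),("top",px(T,8,82,218),(-8,80,80)),("top",px(T,8,672,102),(8,-80,80)),("top",px(T,8,678,162),(-8,-80,80))]
s=status.read_state()
x,e,pos=fit(obs,s['tool_pos'],s['ee_rot'])
print(x.round(3)); print(e.round(2)); print(pos(x,(-8,93,-58)),pos(x,(-8,93,38)))
E
```

```text
[-2.06   0.67   0.149 -0.634  0.255 -0.913 -0.607]
[[-0.45 -0.  ]
 [ 0.23 -0.18]
 [-0.03  0.46]
 [-0.31  0.01]
 [-0.61 -0.09]
 [ 0.06  0.14]
 [-0.08  0.32]
 [ 0.26 -0.34]
 [-0.1  -0.08]
 [ 0.17 -0.53]]
[0.56144224 0.05592517 0.24215636] [0.56358853 0.04246152 0.33718332]
```

Fit residuals are under 0.6 px, and the door is pitched 0.149 rad in the jaws. Tilting the tool by −0.149 rad about its y axis makes the door upright.

Call:
play_rows(targets=[0, 0, 0, -0.003, -0.05, 0, 0, 0, 0, 0, 0, -0.05, 0, 0, 0, 0, 0, 0, -0.04, 0, 0, 0, 0, 0, 0, 0, 0, 0])

```text
time_s: 10.38
tool_pos: [0.5838, -0.0468, 0.3455]
ee_rot: [0.055, 0.654, 0.753, -0.049]
contact_force: [0.0, -0.5, -2.5]
finger_gap: 0.0147
```

```bash
cat >> h.py <<'E'
def plan2(pos,yaw_deg,tilt,n):
    s=status.read_state(); p=np.array(s['tool_pos']); q=s['ee_rot']; r=R.from_quat([q[1],q[2],q[3],q[0]])
    y=np.radians(yaw_deg); x=np.array([np.cos(y),np.sin(y),0]); z=np.array([0,0,-1.]); t=R.from_matrix(np.stack([x,np.cross(z,x),z],1))*R.from_rotvec([0,tilt,0])
    rv=(r.inv()*t).as_rotvec(); print('at',np.round(p,4),'rotvec',np.round(rv,3),'F',np.round(s['contact_force'],1),'M',np.round(s['moment'],2),'gap',round(s['finger_gap'],4),'t',round(s['time_s'],2))
    d=1000*r.inv().apply(np.array(pos)-p); print('total tool shift',d.round(1),'per row',(d/n).round(1))
E
python3 - <<'E'
from h import *
plan2([.5846,-.0511,.2],97.73,-.149,8)
EX=np.array
s=status.read_state(); q=s['ee_rot']; r=R.from_quat([q[1],q[2],q[3],q[0]]).as_matrix(); print(r.round(3))
E
```

```text
at [ 0.5838 -0.0468  0.3455] rotvec [-0.001 -0.002  0.006] F [ 0.  -0.5 -2.5] M [0.17 0.02 0.01] gap 0.0147 t 10.38
total tool shift [ 17.    0.4 144.6] per row [ 2.1  0.  18.1]
[[-0.139  0.99   0.019]
 [ 0.979  0.14  -0.146]
 [-0.147 -0.002 -0.989]]
```

```bash
cat >> h.py <<'E'
FITV=(-2.06,.67,.149)
def knucks(fv=None):
    dy,dz,pt=fv or FITV
    s=status.read_state(); q=s['ee_rot']; r=R.from_quat([q[1],q[2],q[3],q[0]]).as_matrix(); D=np.stack([r[:,1],r[:,0],-r[:,2]],1)
    Rp=R.from_rotvec([pt,0,0]).as_matrix(); g=np.array([0,0,67.1])
    return [np.array(s['tool_pos'])+D@((Rp@(np.array(l)-g)+g+np.array([0,dy,dz-62.1]))/1000) for l in((-8,93,-58),(-8,93,38))]
E
python3 - <<'E'
from h import *
k=knucks(); print(k)
print(r:=k[1]-k[0])
E
```

```text
[array([0.56281282, 0.043193  , 0.22652518]), array([0.56298302, 0.04305121, 0.32252493])]
[ 0.0001702  -0.00014178  0.09599974]
```

Call:
play_rows(targets=[1.5, 0, 10, 0, 0, 0, 0, 3, 0, 20, 0, 0, 0, 0, 3, 0, 20, 0, 0, 0, 0, 3, 0, 20, 0, 0, 0, 0, 3, 0, 20, 0, 0, 0, 0, 1.5, 0, 10, 0, 0, 0, 0, 0, 0, 0, 0, 0, 0, 0, 0, 0, 0, 0, 0, 0, 0])

```text
time_s: 11.38
tool_pos: [0.5822, -0.0463, 0.2343]
ee_rot: [0.052, 0.654, 0.753, -0.05]
contact_force: [0.9, -0.9, -2.4]
finger_gap: 0.0144
```

```bash
python3 - <<'E'
from h import *
plan2([.5838,-.0468,.3455-.136],97.73,-.149,1); print(knucks())
E
```

```text
at [ 0.5822 -0.0463  0.2343] rotvec [-0.005 -0.005  0.006] F [ 0.9 -0.9 -2.4] M [ 0.1   0.01 -0.03] gap 0.0144 t 11.38
total tool shift [ 2.9  1.6 24.6] per row [ 2.9  1.6 24.6]
[array([0.56069716, 0.04393179, 0.11556938]), array([0.5613319 , 0.04356986, 0.2115666 ])]
```

Call:
play_rows(targets=[3, 1, 14, -0.005, -0.005, 0.006, 0, 1, 0, 8, 0, 0, 0, 0, 0, 0, 0, 0, 0, 0, 0, 0, 0, 0, 0, 0, 0, 0])

```text
time_s: 11.88
tool_pos: [0.584, -0.0454, 0.2122]
ee_rot: [0.058, 0.656, 0.751, -0.048]
contact_force: [0.7, -0.4, -3.0]
finger_gap: 0.0148
```

```bash
python3 - <<'E'
from h import *
k=knucks(); print(k); print('need shift world',np.array([.5491,.1266])-k[0][:2])
s=status.read_state()
plan2(np.array(s['tool_pos'])+np.array([.5491-k[0][0],.1266-k[0][1]-.030,0]),97.73,-.149,4)
for c in("side","top"):
    im,d=optics.grab_frame(c); np.savez(f"{c}7.npz",im=im,d=d)
    b,z=((235,150,320,265),5) if c=="side" else ((215,155,315,225),8)
    cv2.imwrite(f"pics/{c}7c.png",cv2.resize(im[b[1]:b[3],b[0]:b[2],::-1],None,fx=z,fy=z,interpolation=cv2.INTER_CUBIC))
E
```

```text
[array([0.564189  , 0.04442844, 0.09286959]), array([0.56385635, 0.04452099, 0.18886897])]
need shift world [-0.015089    0.08217156]
at [ 0.584  -0.0454  0.2122] rotvec [ 0.003  0.001 -0.001] F [ 0.7 -0.4 -3. ] M [0.15 0.01 0.02] gap 0.0148 t 11.88
total tool shift [53.1 -7.9 -8.1] per row [13.3 -2.  -2. ]
```

View pics/side7c.png

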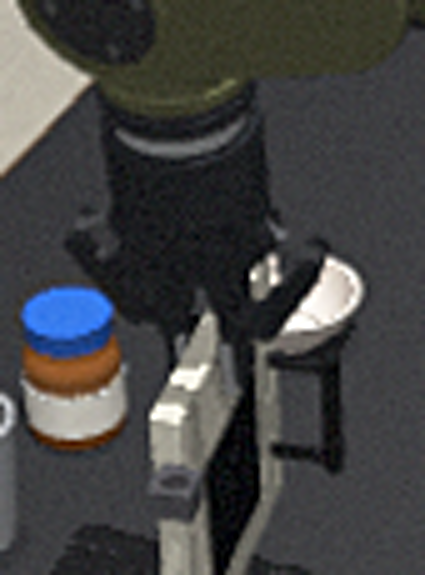

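View pics/top7c.png

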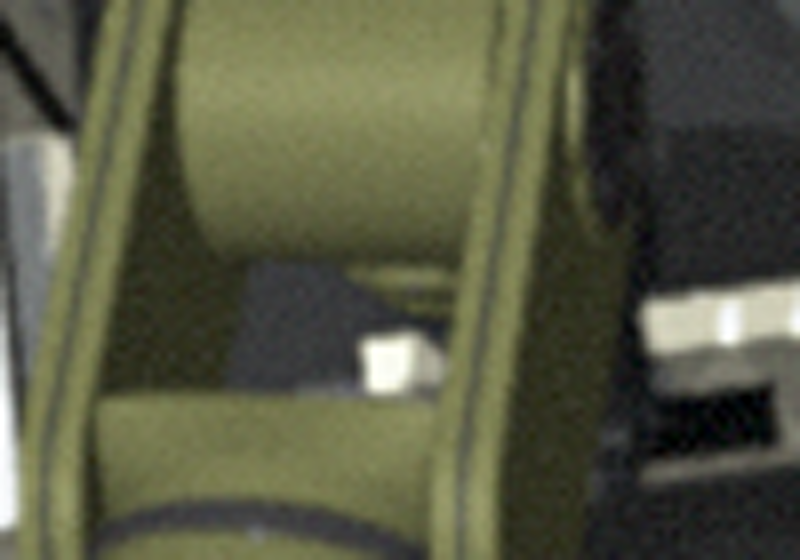

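Call:
play_rows(targets=[10, -2, -1.5, 0.003, 0.001, -0.001, 0, 14, -2, -2, 0, 0, 0, 0, 14, -2, -2, 0, 0, 0, 0, 8, -1, -1, 0, 0, 0, 0, 0, 0, 0, 0, 0, 0, 0, 0, 0, 0, 0, 0, 0, 0])

```text
time_s: 12.72
tool_pos: [0.5701, 0.0039, 0.2128]
ee_rot: [0.057, 0.655, 0.752, -0.048]
contact_force: [0.1, 0.1, -2.9]
finger_gap: 0.0145
```

```bash
python3 - <<'E'
from h import *
k=knucks(); print(k)
s=status.read_state()
plan2(np.array(s['tool_pos'])+np.array([.5491-k[0][0],.1266-k[0][1],.090-k[0][2]]),97.73,-.149,1)
for c in("side","top"):
    im,d=optics.grab_frame(c); np.savez(f"{c}8.npz",im=im,d=d)
    b,z=((215,165,300,280),5) if c=="side" else ((205,150,305,220),8)
    cv2.imwrite(f"pics/{c}8c.png",cv2.resize(im[b[1]:b[3],b[0]:b[2],::-1],None,fx=z,fy=z,interpolation=cv2.INTER_CUBIC))
E
```

```text
[array([0.54985672, 0.09369722, 0.09356034]), array([0.5496845 , 0.09371691, 0.18956019])]
at [0.5701 0.0039 0.2128] rotvec [0.002 0.    0.002] F [ 0.1  0.1 -2.9] M [ 0.16  0.05 -0.02] gap 0.0145 t 12.72
total tool shift [32.9  3.7 -1.3] per row [32.9  3.7 -1.3]
```

View pics/side8c.png

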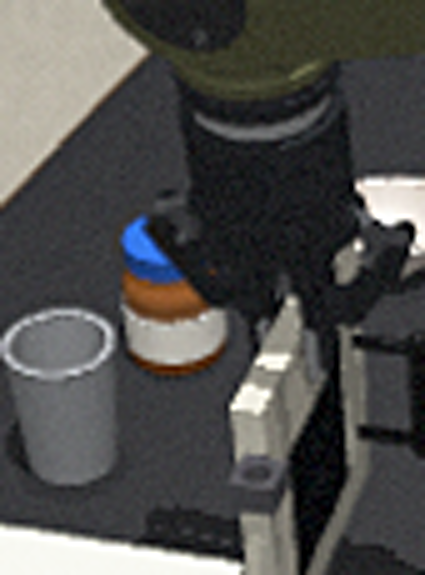

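View pics/top8c.png

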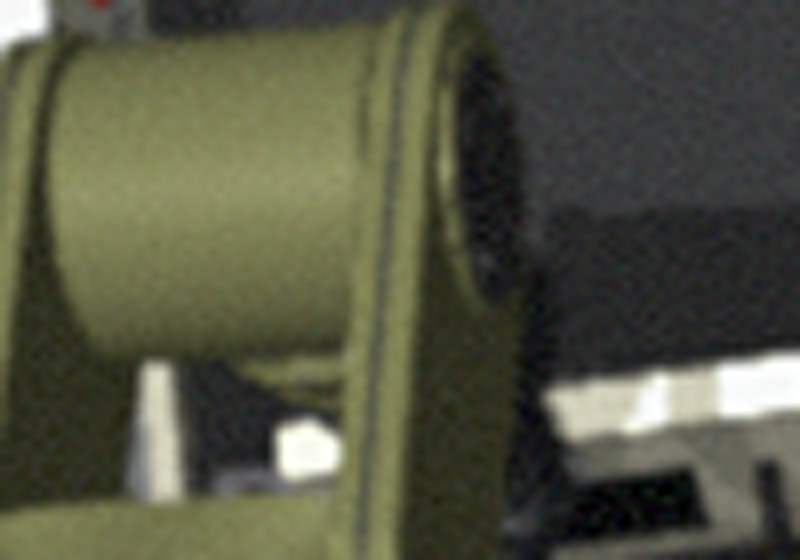

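```bash
python3 - <<'E'
from fit import *
im=np.load("top8.npz")['im']; im2=np.load("side8.npz")['im']
b=(232,195,262,217); cv2.imwrite("pics/t8z.png",cv2.resize(im[b[1]:b[3],b[0]:b[2],::-1],None,fx=24,fy=24,interpolation=cv2.INTER_CUBIC))
b=(255,230,285,270); cv2.imwrite("pics/s8z.png",cv2.resize(im2[b[1]:b[3],b[0]:b[2],::-1],None,fx=14,fy=14,interpolation=cv2.INTER_CUBIC))
E
```

```text
(no output)
```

View pics/t8z.png

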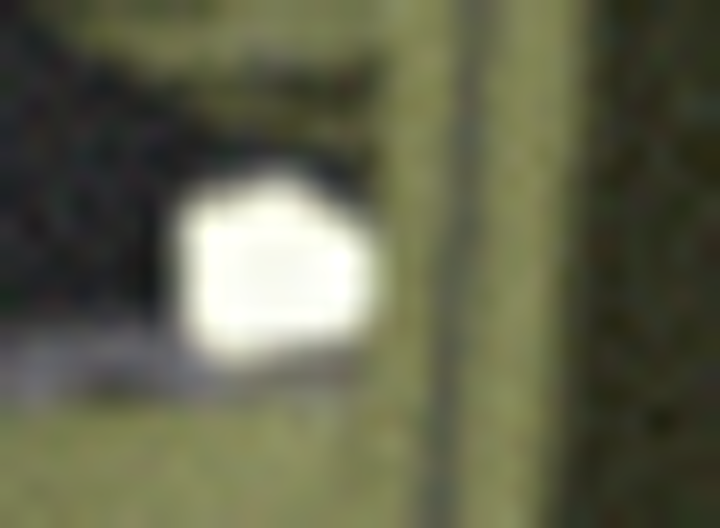

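View pics/s8z.png

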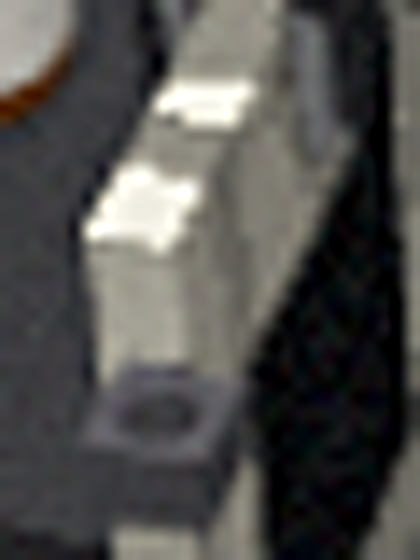

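```bash
python3 - <<'E'
from fit import *
k=knucks()[0]; zt=k[2]+.138
y=np.array([-.134,.991]);x=np.array([.991,.134])
pins={'top':np.array([551.9,124.6]),'side':np.array([549.0,126.3])}
for c,p,z,l in [("top",px((232,195),24,180,190),zt,(-16,13)),("top",px((232,195),24,192,360),zt,(0,13)),
 ("side",px((255,230),14,84,236),zt,(-16,13)),("side",px((255,230),14,176,250),zt,(0,13)),("side",px((255,230),14,160,412),k[2]+.112,(0,0))]:
    h=ray(c,p,z)[0,:2]*1000+l[0]*x+l[1]*y
    print(c,h.round(1),'to pin',(pins[c]-h).round(1))
print('model',k.round(4),'to pin',np.array([.5491,.1266])-k[:2])
E
```

```text
top [553.3  92.8] to pin [-1.4 31.8]
top [551.8  93.2] to pin [ 0.1 31.4]
side [548.3  95.1] to pin [ 0.7 31.2]
side [548.3  95.2] to pin [ 0.7 31.1]
side [549.5  93.4] to pin [-0.5 32.9]
model [0.5499 0.0935 0.0936] to pin [-0.00082464  0.03308675]
```

Call:
play_rows(targets=[10, 1, -1.5, 0.002, 0, 0.002, 0, 11, 1.5, -1.5, 0, 0, 0, 0, 8, 1, -1.2, 0, 0, 0, 0, 0, 0, 0, 0, 0, 0, 0, 0, 0, 0, 0, 0, 0, 0])

```text
time_s: 13.45
tool_pos: [0.5698, 0.0351, 0.2125]
ee_rot: [0.056, 0.656, 0.751, -0.049]
contact_force: [-0.8, 0.7, -3.4]
finger_gap: 0.0145
```

```bash
cat >> h.py <<'E'
PIN=np.array([.5496,.1257])   # in model-knuckle coordinates
def rem(z,yaw=97.73):
    k=knucks(); print('k',k[0].round(4),k[1].round(4),'to pin mm',((PIN-k[0][:2])*1000).round(1))
    s=status.read_state()
    plan2(np.array(s['tool_pos'])+np.array([*(PIN-k[0][:2]),z-k[0][2]]),yaw,-.149,1)
E
python3 - <<'E'
from h import *
rem(.080)
E
```

```text
k [0.5497 0.125  0.0933] [0.5497 0.125  0.1893] to pin mm [-0.1  0.7]
at [0.5698 0.0351 0.2125] rotvec [-0.     0.    -0.001] F [-0.8  0.7 -3.4] M [0.08 0.03 0.01] gap 0.0145 t 13.45
total tool shift [ 2.7  0.  13. ] per row [ 2.7  0.  13. ]
```

Already aligned within 1 mm. One more visual check here before lowering.

```bash
python3 - <<'E'
from h import *
for c in("side","top"):
    im,d=optics.grab_frame(c); np.savez(f"{c}9.npz",im=im,d=d)
im=np.load("top9.npz")['im']; im2=np.load("side9.npz")['im']
b=(212,195,252,220); a=cv2.resize(im[b[1]:b[3],b[0]:b[2],::-1],None,fx=14,fy=14,interpolation=cv2.INTER_CUBIC)
cv2.imwrite("pics/t9z.png",a)
b=(235,240,275,290); cv2.imwrite("pics/s9z.png",cv2.resize(im2[b[1]:b[3],b[0]:b[2],::-1],None,fx=11,fy=11,interpolation=cv2.INTER_CUBIC))
E
```

```text
(no output)
```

View pics/t9z.png

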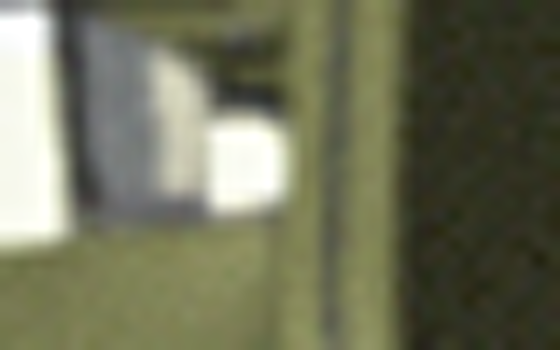

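View pics/s9z.png

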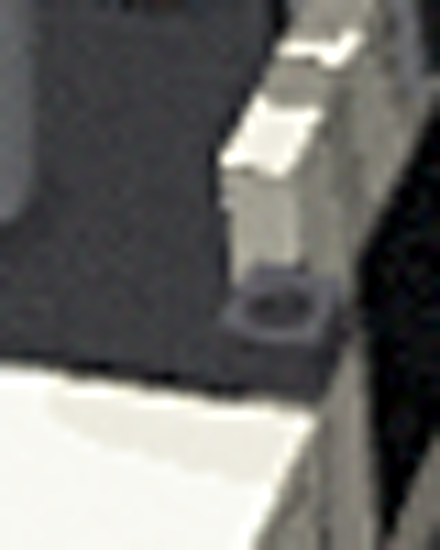

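```bash
python3 - <<'E'
from fit import *
k=knucks()[0]; zt=k[2]+.138
y=np.array([-.134,.991]);x=np.array([.991,.134])
pins={'top':np.array([551.9,124.6]),'side':np.array([549.0,126.3])}
for c,p,z,l in [("top",px((212,195),14,205,113),zt,(-16,13)),("top",px((212,195),14,208,214),zt,(0,13)),
 ("side",px((235,240),11,222,160),zt,(-16,13)),("side",px((235,240),11,293,176),zt,(0,13)),("side",px((235,240),11,280,308),k[2]+.112,(0,0))]:
    h=ray(c,p,z)[0,:2]*1000+l[0]*x+l[1]*y
    print(c,h.round(1),'to pin',(pins[c]-h).round(1))
E
```

```text
top [553.1 123.6] to pin [-1.2  1. ]
top [551.3 124.6] to pin [ 0.6 -0. ]
side [548.4 125. ] to pin [0.6 1.3]
side [548.2 126.7] to pin [ 0.8 -0.4]
side [549.1 125.8] to pin [-0.1  0.5]
```

Both cameras put the knuckles within about 1 mm of the pin axis. Lowering in small steps.

Call:
play_rows(targets=[1.4, 0, 6, 0, 0, 0, 0, 1, 0, 6, 0, 0, 0, 0, 1, 0, 6, 0, 0, 0, 0, 0.5, 0, 4, 0, 0, 0, 0, 0, 0, 0, 0, 0, 0, 0])

```text
time_s: 14.18
tool_pos: [0.5694, 0.0349, 0.1879]
ee_rot: [0.056, 0.657, 0.75, -0.05]
contact_force: [0.3, 1.7, -2.5]
finger_gap: 0.0145
```

```bash
python3 - <<'E'
from h import *
rem(.060)
E
```

```text
k [0.5492 0.1248 0.0687] [0.5494 0.1248 0.1647] to pin mm [0.4 0.9]
at [0.5694 0.0349 0.1879] rotvec [-0.002  0.    -0.002] F [ 0.3  1.7 -2.5] M [0.21 0.01 0.03] gap 0.0145 t 14.18
total tool shift [2.2 0.5 8.5] per row [2.2 0.5 8.5]
```

Call:
play_rows(targets=[1, 0.3, 3, 0, 0, 0, 0, 0.8, 0, 3, 0, 0, 0, 0, 0.3, 0, 2, 0, 0, 0, 0, 0, 0, 0, 0, 0, 0, 0])

```text
time_s: 14.68
tool_pos: [0.5711, 0.0358, 0.1808]
ee_rot: [0.057, 0.657, 0.75, -0.048]
contact_force: [0.6, -0.2, -2.7]
finger_gap: 0.0146
```

```bash
python3 - <<'E'
from h import *
rem(.052)
E
```

```text
k [0.5515 0.1257 0.0615] [0.5512 0.1257 0.1575] to pin mm [-1.9  0. ]
at [0.5711 0.0358 0.1808] rotvec [ 0.003  0.001 -0.003] F [ 0.6 -0.2 -2.7] M [ 0.12 -0.19  0.  ] gap 0.0146 t 14.68
total tool shift [ 1.7 -2.   9.4] per row [ 1.7 -2.   9.4]
```

Call:
play_rows(targets=[0.5, -1, 3, 0.002, 0, -0.002, 0, 0.5, 0, 3, 0, 0, 0, 0, 0.3, 0, 2, 0, 0, 0, 0, 0, 0, 0, 0, 0, 0, 0])

```text
time_s: 15.18
tool_pos: [0.571, 0.0356, 0.1729]
ee_rot: [0.058, 0.657, 0.75, -0.048]
contact_force: [3.0, -0.7, -1.4]
finger_gap: 0.0146
```

```bash
python3 - <<'E'
from h import *
rem(.052)
E
```

```text
k [0.5514 0.1255 0.0536] [0.551  0.1255 0.1496] to pin mm [-1.8  0.2]
at [0.571  0.0356 0.1729] rotvec [ 0.004  0.001 -0.002] F [ 3.  -0.7 -1.4] M [ 0.09 -0.42 -0.1 ] gap 0.0146 t 15.18
total tool shift [ 0.7 -1.7  1.5] per row [ 0.7 -1.7  1.5]
```

Call:
play_rows(targets=[0.2, 0.5, 2, 0, 0, 0, 0, 0.2, 0, 1.5, 0, 0, 0, 0, 0, 0, 0, 0, 0, 0, 0])

```text
time_s: 15.55
tool_pos: [0.5715, 0.0355, 0.1699]
ee_rot: [0.058, 0.657, 0.751, -0.048]
contact_force: [1.1, -0.4, -1.7]
finger_gap: 0.0148
```

```bash
python3 - <<'E'
from h import *
rem(.052)
for c in("side","top"):
    im,d=optics.grab_frame(c); np.savez(f"{c}10.npz",im=im,d=d)
    b,z=((200,170,320,310),4) if c=="side" else ((190,110,330,250),4)
    cv2.imwrite(f"pics/{c}10c.png",cv2.resize(im[b[1]:b[3],b[0]:b[2],::-1],None,fx=z,fy=z,interpolation=cv2.INTER_CUBIC))
E
```

```text
k [0.5517 0.1253 0.0505] [0.5514 0.1254 0.1465] to pin mm [-2.1  0.4]
at [0.5715 0.0355 0.1699] rotvec [ 0.003  0.001 -0.002] F [ 1.1 -0.4 -1.7] M [ 0.24 -0.18 -0.08] gap 0.0148 t 15.55
total tool shift [ 0.4 -2.1 -1.6] per row [ 0.4 -2.1 -1.6]
```

View pics/side10c.png

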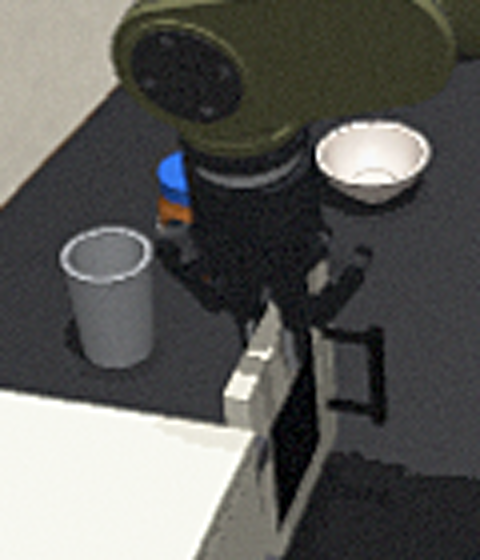

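View pics/top10c.png

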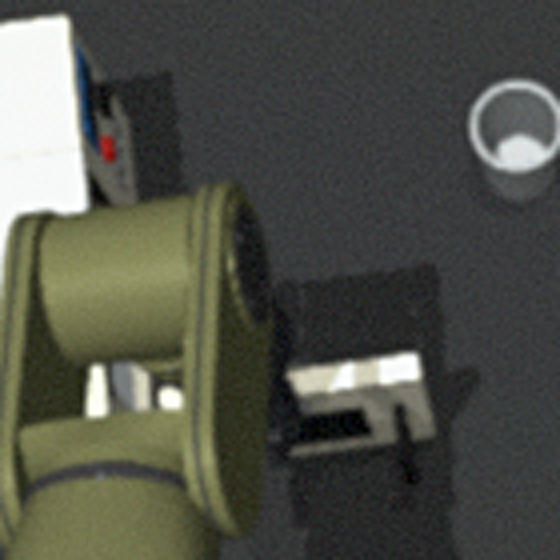

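Call:
play_rows(targets=[0.2, 0, 2, 0, 0, 0, 0, 0.2, 0, 2, 0, 0, 0, 0, 0, 0, 0, 0, 0, 0, 0])

```text
time_s: 16.02
tool_pos: [0.5721, 0.0353, 0.1697]
ee_rot: [0.058, 0.656, 0.751, -0.048]
contact_force: [-0.7, 0.8, -0.7]
finger_gap: 0.0145
```

```bash
python3 - <<'E'
from h import *
rem(.052)
E
```

```text
k [0.5523 0.1251 0.0504] [0.5519 0.1252 0.1463] to pin mm [-2.7  0.6]
at [0.5721 0.0353 0.1697] rotvec [ 0.004  0.002 -0.001] F [-0.7  0.8 -0.7] M [0.44 0.25 0.06] gap 0.0145 t 16.02
total tool shift [ 0.7 -2.6 -1.8] per row [ 0.7 -2.6 -1.8]
```

```bash
python3 - <<'E'
from h import *
im,d=optics.grab_frame("top"); P=cloud("top",d)
b=im.astype(int).min(2)>150
m=np.zeros((480,640),bool); m[195:208,262:297]=1; m&=b&(P[...,2]>.16)&(P[...,2]<.22)
print(m.sum(),np.median(P[m],0), P[m][:,2].mean())
v,u=np.nonzero(m); 
A=np.c_[P[m][:,1],np.ones(m.sum())]; print(np.linalg.lstsq(A,P[m][:,2],rcond=None)[0])
m2=np.zeros((480,640),bool); m2[195:215,222:240]=1; m2&=(im.astype(int).min(2)>170)&(P[...,2]>.16)&(P[...,2]<.22); print(m2.sum(),np.median(P[m2],0))
m3=np.zeros((480,640),bool); m3[130:220,150:195]=1; print(np.median(P[m3],0)[2])
E
```

```text
186 [ 0.57990085 -0.00988762  0.18851409] 0.18859452844787464
[0.0281036 0.1888623]
22 [0.56497568 0.10603846 0.18994216]
0.19607642124882074
```

The hinge end of the top edge reads z 0.190 m, which is the home height, and lowering has stopped with weight coming off the wrist. The knuckles are seated, so I'll release and withdraw along the tool axis.

Call:
play_rows(targets=[0, 0, 0, 0, 0, 0, 0.25, 0, 0, 0, 0, 0, 0, 0.4, 0, 0, 0, 0, 0, 0, 0.5, 0, 0, 0, 0, 0, 0, 0.5, 0, 0, -10, 0, 0, 0, 0.5, 0, 0, -20, 0, 0, 0, 0.5, 0, 0, -30, 0, 0, 0, 0.5, 0, 0, -30, 0, 0, 0, 0.5, 0, 0, 0, 0, 0, 0, 0.5])

```text
time_s: 17.2
tool_pos: [0.5705, 0.0495, 0.2657]
ee_rot: [0.06, 0.656, 0.751, -0.047]
contact_force: [0.3, -0.4, 0.6]
finger_gap: 0.0427
```

```bash
python3 - <<'E'
from h import *
plan([.5,-.1,.27],97.73,1)
for c in("side","top"):
    im,d=optics.grab_frame(c); np.savez(f"{c}11.npz",im=im,d=d)
    b,z=((200,130,340,310),3.3) if c=="side" else ((170,90,350,250),4)
    cv2.imwrite(f"pics/{c}11c.png",cv2.resize(im[b[1]:b[3],b[0]:b[2],::-1],None,fx=z,fy=z,interpolation=cv2.INTER_CUBIC))
E
```

```text
at [0.5705 0.0495 0.2657] yaw 97.69 rotvec [ 0.008  0.152 -0.   ] F [ 0.3 -0.4  0.6] gap 0.0427 t 17.2
[-137.8, -90.0, 16.1, 0.008, 0.152, -0.0]
```

View pics/side11c.png

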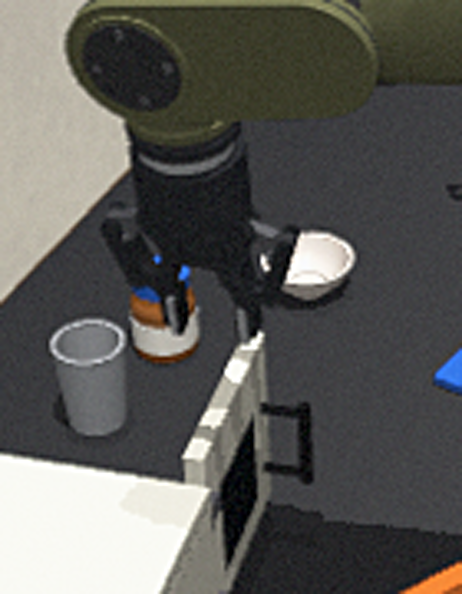

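View pics/top11c.png

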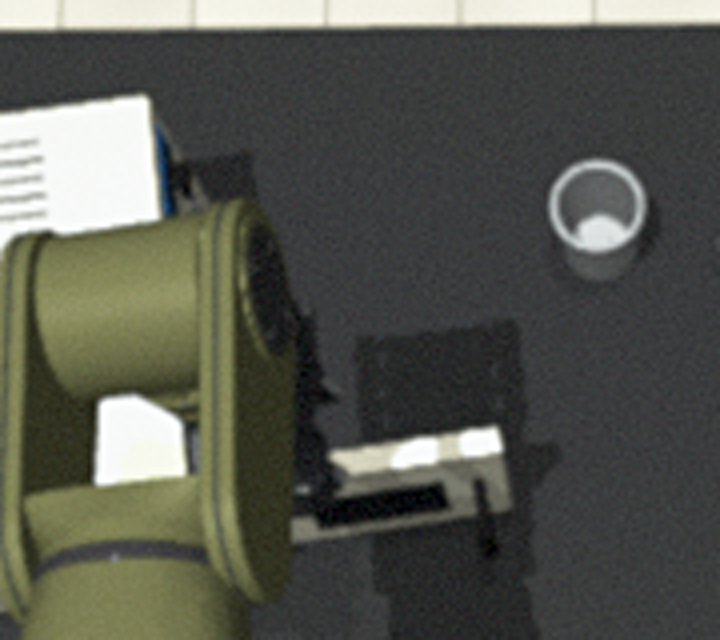

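The door stands freely on its pins, square open. Next I close the jaws, level the tool, and move to the outer-face side above the handle.

Call:
play_rows(targets=[-20, -20, -5, 0.004, 0.07, 0, 0, -25, -20, 0, 0.004, 0.08, 0, 0, -22, -15, 0, 0, 0, 0, 0, 0, 0, 0, 0, 0, 0, 0])

```text
time_s: 17.8
tool_pos: [0.5194, -0.0248, 0.2652]
ee_rot: [-0.008, 0.658, 0.753, -0.004]
contact_force: [-0.1, 0.5, -0.6]
finger_gap: 0.0003
```

```bash
python3 - <<'E'
from h import *
plan([.526,-.024,.169],97.73,1)
E
```

```text
at [ 0.5194 -0.0248  0.2652] yaw 97.76 rotvec [-0.017 -0.006  0.001] F [-0.1  0.5 -0.6] gap 0.0003 t 17.8
[-0.6, 8.3, 96.0, -0.017, -0.006, 0.001]
```

Call:
play_rows(targets=[0, 1, 15, -0.017, -0.006, 0, 0, 0, 1, 22, 0, 0, 0, 0, 0, 1, 22, 0, 0, 0, 0, 0, 1, 18, 0, 0, 0, 0, 0, 0, 9, 0, 0, 0, 0, 0, 0, 0, 0, 0, 0, 0, 0, 0, 0, 0, 0, 0, 0])

```text
time_s: 18.68
tool_pos: [0.5226, -0.0208, 0.1721]
ee_rot: [-0.003, 0.657, 0.754, -0.001]
contact_force: [-0.4, -0.5, 0.9]
finger_gap: -0.0
```

```bash
python3 - <<'E'
from h import *
plan([.526,-.024,.169],97.73,1)
for c in("side","top"):
    im,d=optics.grab_frame(c); np.savez(f"{c}12.npz",im=im,d=d)
    b,z=((200,130,340,310),3.3) if c=="side" else ((170,90,350,250),4)
    cv2.imwrite(f"pics/{c}12c.png",cv2.resize(im[b[1]:b[3],b[0]:b[2],::-1],None,fx=z,fy=z,interpolation=cv2.INTER_CUBIC))
E
```

```text
at [ 0.5226 -0.0208  0.1721] yaw 97.87 rotvec [-0.005 -0.003  0.002] F [-0.4 -0.5  0.9] gap -0.0 t 18.68
[-3.7, 2.9, 3.1, -0.005, -0.003, 0.002]
```

View pics/side12c.png

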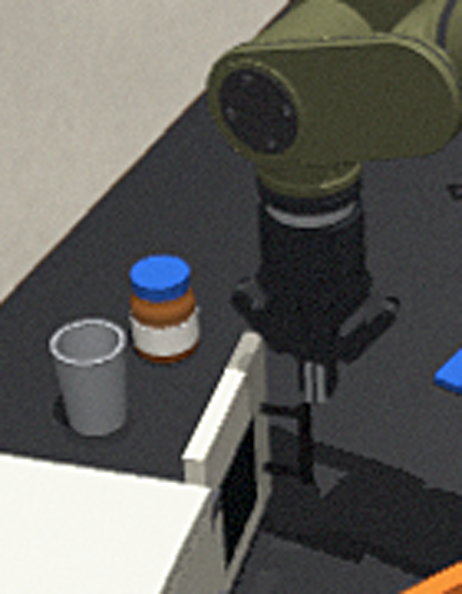

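View pics/top12c.png

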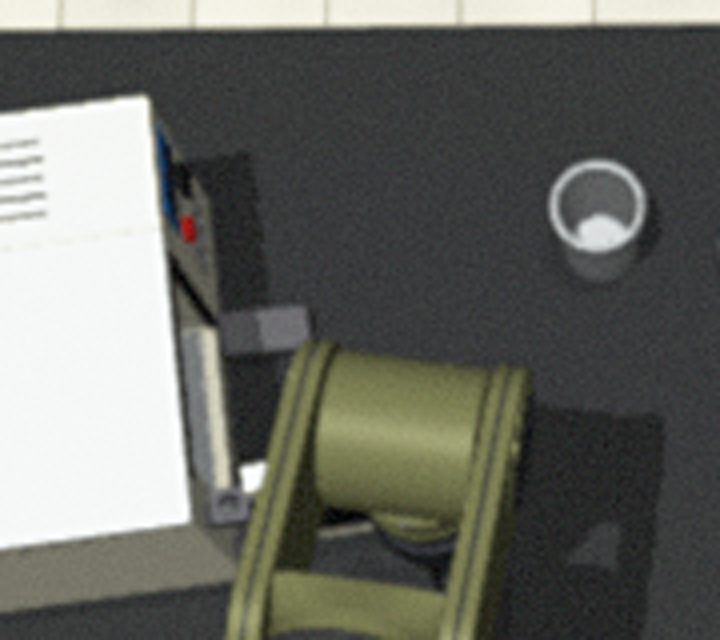

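The fingers stand about 48 mm in front of the outer face, above the handle. I'll push along an arc about the hinge, in half-size steps.

Call:
play_rows(targets=[0, 12, 0, -0.005, -0.003, 0, 0, 0, 14, 0, 0, 0, 0, 0, 0, 12, 0, 0, 0, 0, 0, 0, 12, 0, 0, 0, 0, 0, 2, 12, 0, 0, 0, 0, 0, 3, 12, 0, 0, 0, 0, 0, 4, 12, 0, 0, 0, 0, 0, 0, 0, 0, 0, 0, 0, 0])

```text
time_s: 19.77
tool_pos: [0.6144, 0.0013, 0.174]
ee_rot: [0.002, 0.657, 0.754, 0.001]
contact_force: [0.1, 0.1, -0.1]
finger_gap: 0.0002
```

```bash
cat >> h.py <<'E'
def rel():
    s=status.read_state(); d=np.array(s['tool_pos'][:2])-np.array([.5512,.1255]); X=np.array([-.1345,.9909]);Y=np.array([.9909,.1345])
    a=d@X*1000; b=d@Y*1000
    # alpha for off=14
    r=np.hypot(a,b); al=np.degrees(np.arctan2(b,-a)+np.arcsin(14/r))
    print('rel',round(a,1),round(b,1),'rho',round(np.sqrt(r*r-196),1),'alpha',round(al,1)); plan([*s['tool_pos'][:2],.172],97.73,1)
E
python3 - <<'E'
from h import *
rel()
for c in("side","top"):
    im,d=optics.grab_frame(c); np.savez(f"{c}13.npz",im=im,d=d)
    b,z=((180,130,340,310),3.3) if c=="side" else ((170,90,350,250),4)
    cv2.imwrite(f"pics/{c}13c.png",cv2.resize(im[b[1]:b[3],b[0]:b[2],::-1],None,fx=z,fy=z,interpolation=cv2.INTER_CUBIC))
E
```

```text
rel -131.6 45.9 rho 138.6 alpha 25.0
at [0.6144 0.0013 0.174 ] yaw 97.86 rotvec [0.004 0.001 0.002] F [ 0.1  0.1 -0.1] gap 0.0002 t 19.77
[0.0, -0.0, 2.0, 0.004, 0.001, 0.002]
```

View pics/side13c.png

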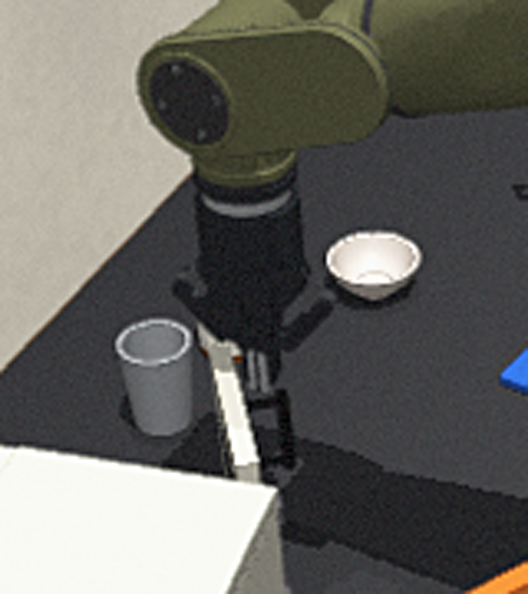

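View pics/top13c.png

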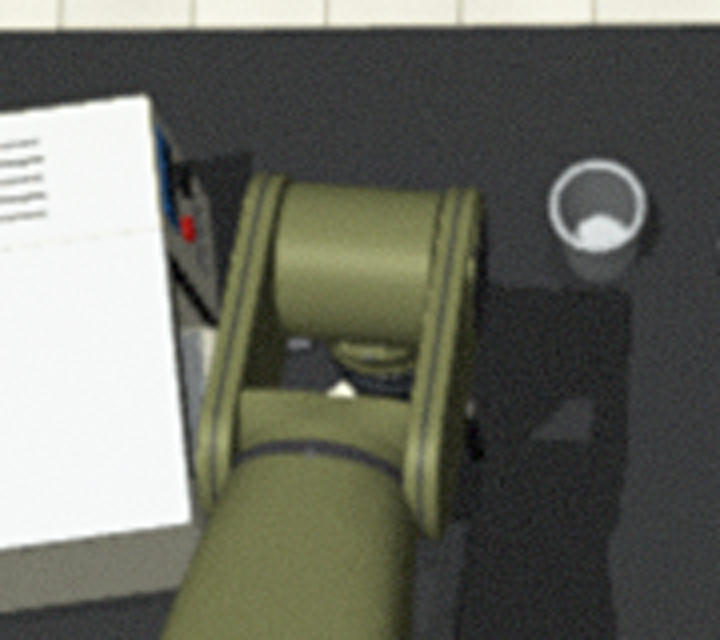

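Call:
play_rows(targets=[4, 12, 1, 0.004, 0, 0.002, 0, 6, 11, 0, 0, 0, 0, 0, 6, 11, 0, 0, 0, 0, 0, 8, 10, 0, 0, 0, 0, 0, 8, 10, 0, 0, 0, 0, 0, 9, 9, 0, 0, 0, 0, 0, 10, 8, 0, 0, 0, 0, 0, 10, 7, 0, 0, 0, 0, 0, 0, 0, 0, 0, 0, 0, 0])

```text
time_s: 21.0
tool_pos: [0.6873, 0.0776, 0.1727]
ee_rot: [0.0, 0.658, 0.753, -0.0]
contact_force: [0.2, -0.7, 0.2]
finger_gap: 0.0001
```

```bash
python3 - <<'E'
from h import *
rel()
for c in("side","top"):
    im,d=optics.grab_frame(c); np.savez(f"{c}14.npz",im=im,d=d)
    b,z=((150,130,310,310),3.3) if c=="side" else ((170,90,350,250),4)
    cv2.imwrite(f"pics/{c}14c.png",cv2.resize(im[b[1]:b[3],b[0]:b[2],::-1],None,fx=z,fy=z,interpolation=cv2.INTER_CUBIC))
E
```

```text
rel -65.8 128.4 rho 143.6 alpha 68.4
at [0.6873 0.0776 0.1727] yaw 97.74 rotvec [-0.     0.001  0.   ] F [ 0.2 -0.7  0.2] gap 0.0001 t 21.0
[0.0, 0.0, 0.7, -0.0, 0.001, 0.0]
```

View pics/side14c.png

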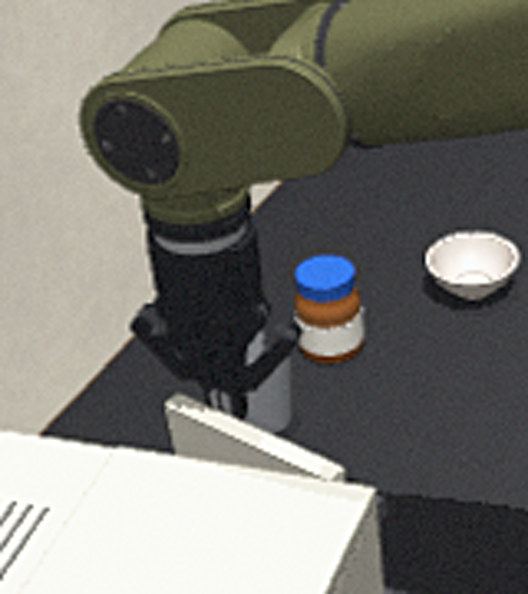

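View pics/top14c.png

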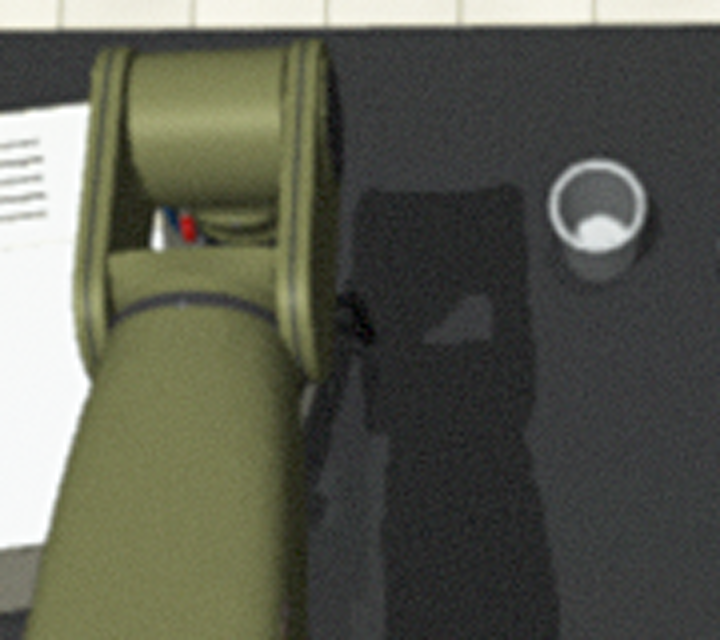

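Call:
play_rows(targets=[9, 4, 0, 0, 0, 0, 0, 9, 3, 0, 0, 0, 0, 0, 8, 2, 0, 0, 0, 0, 0, 7, 1.5, 0, 0, 0, 0, 0, 7, 1, 0, 0, 0, 0, 0, 0, 0, 0, 0, 0, 0, 0])

```text
time_s: 21.85
tool_pos: [0.6928, 0.1171, 0.1742]
ee_rot: [0.002, 0.658, 0.753, -0.004]
contact_force: [-0.1, -0.5, -0.1]
finger_gap: 0.0003
```

```bash
python3 - <<'E'
from h import *
rel()
E
```

```text
rel -27.4 139.2 rho 141.1 alpha 84.5
at [0.6928 0.1171 0.1742] yaw 97.64 rotvec [-0.003  0.008 -0.002] F [-0.1 -0.5 -0.1] gap 0.0003 t 21.85
[0.0, 0.0, 2.2, -0.003, 0.008, -0.002]
```

Call:
play_rows(targets=[5, 0.5, 1, 0, 0.008, 0, 0, 5, 0.5, 0, 0, 0, 0, 0, 4, 0, 0, 0, 0, 0, 0, 0, 0, 0, 0, 0, 0, 0])

```text
time_s: 22.35
tool_pos: [0.6927, 0.1311, 0.1739]
ee_rot: [0.0, 0.659, 0.753, -0.001]
contact_force: [0.5, -1.7, 2.2]
finger_gap: -0.0001
```

```bash
python3 - <<'E'
from h import *
rel()
for c in("side",):
    im,d=optics.grab_frame(c); np.savez(f"{c}15.npz",im=im,d=d)
    b,z=((100,180,290,330),4)
    cv2.imwrite(f"pics/{c}15c.png",cv2.resize(im[b[1]:b[3],b[0]:b[2],::-1],None,fx=z,fy=z,interpolation=cv2.INTER_CUBIC))
E
```

```text
rel -13.5 140.9 rho 140.9 alpha 90.2
at [0.6927 0.1311 0.1739] yaw 97.62 rotvec [-0.001  0.001 -0.002] F [ 0.5 -1.7  2.2] gap -0.0001 t 22.35
[0.0, 0.0, 1.9, -0.001, 0.001, -0.002]
```

View pics/side15c.png

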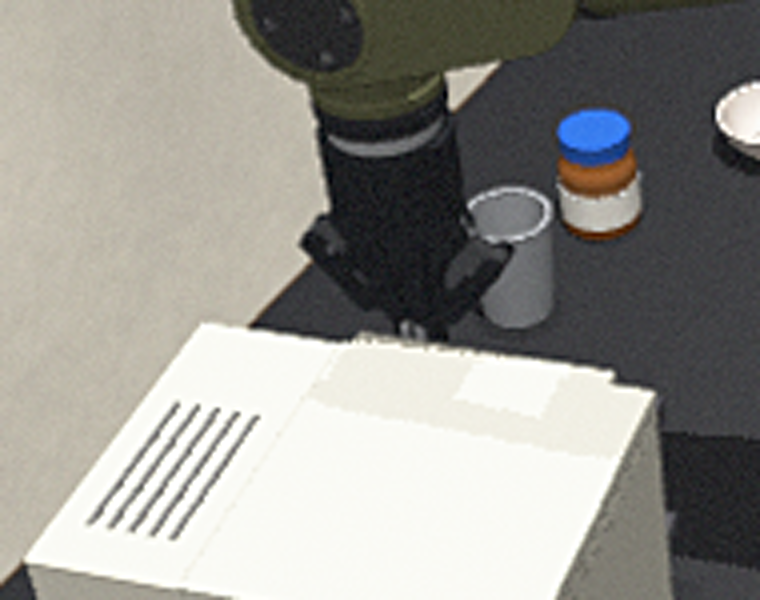

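Call:
play_rows(targets=[5, 0, 0, 0, 0, 0, 0, 5, 0, 0, 0, 0, 0, 0, 5, 0, 0, 0, 0, 0, 0])

```text
time_s: 22.78
tool_pos: [0.6925, 0.1333, 0.1741]
ee_rot: [0.01, 0.659, 0.752, -0.01]
contact_force: [0.7, -17.9, 2.3]
finger_gap: 0.0002
```

```bash
python3 - <<'E'
from h import *
rel()
E
```

```text
rel -11.3 141.0 rho 140.8 alpha 91.1
at [0.6925 0.1333 0.1741] yaw 97.55 rotvec [-0.002  0.028 -0.003] F [  0.7 -17.9   2.3] gap 0.0002 t 22.77
[0.1, 0.0, 2.1, -0.002, 0.028, -0.003]
```

Force rose to 18 N with no more travel, so the door is on the gasket. I'll back off gently and look.

Call:
play_rows(targets=[0, 0, 0, 0, 0, 0, 0, 0, 0, 0, 0, 0, 0, 0, -6, 0, 0, 0, 0.02, 0, 0, -15, 0, 0, 0, 0, 0, 0, -30, 0, 0, 0, 0, 0, 0, -40, -10, -10, 0, 0, 0, 0, -40, -20, -40, 0, 0, 0, 0, -30, -40, -50, 0, 0, 0, 0, 0, -40, -30, 0, 0, 0, 0, 0, 0, 0, 0, 0, 0, 0])

```text
time_s: 24.02
tool_pos: [0.6058, -0.0442, 0.3012]
ee_rot: [-0.001, 0.659, 0.752, -0.003]
contact_force: [0.8, -0.1, 0.3]
finger_gap: 0.0
```

```bash
python3 - <<'E'
from h import *
rel()
for c in("side","top"):
    im,d=optics.grab_frame(c); np.savez(f"{c}16.npz",im=im,d=d)
    b,z=((100,180,290,330),4) if c=="side" else ((120,90,320,250),4)
    cv2.imwrite(f"pics/{c}16c.png",cv2.resize(im[b[1]:b[3],b[0]:b[2],::-1],None,fx=z,fy=z,interpolation=cv2.INTER_CUBIC))
E
```

```text
rel -175.5 31.3 rho 177.7 alpha 14.6
at [ 0.6058 -0.0442  0.3012] yaw 97.48 rotvec [-0.006  0.001 -0.004] F [ 0.8 -0.1  0.3] gap 0.0 t 24.02
[0.2, 0.7, 129.2, -0.006, 0.001, -0.004]
```

View pics/side16c.png

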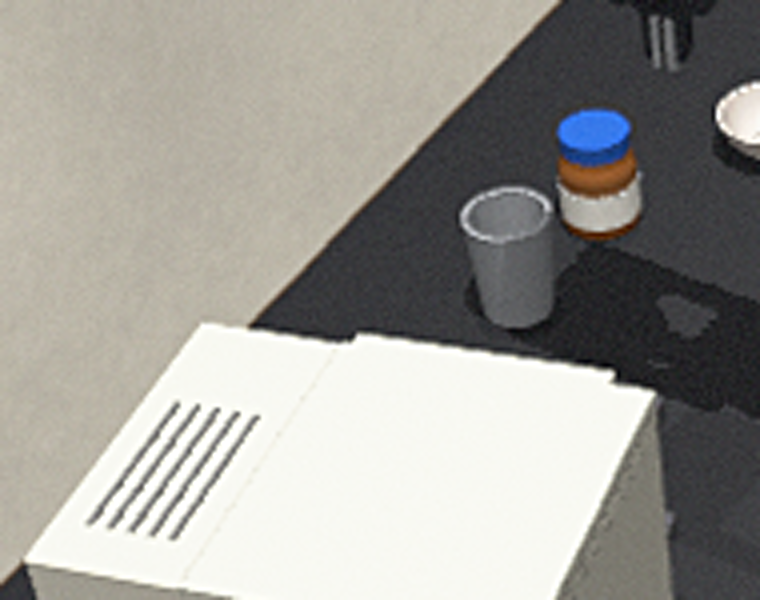

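View pics/top16c.png

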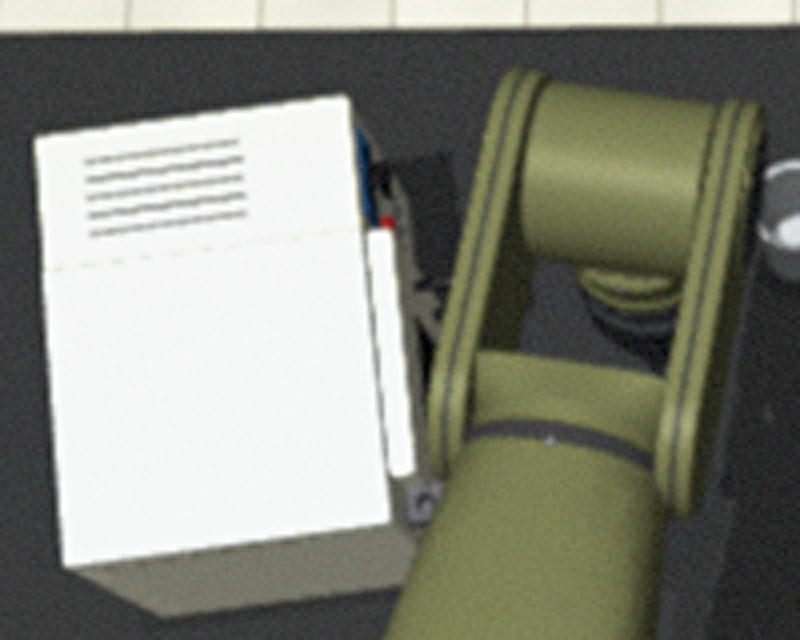

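Viewed from above, the door lies along the front, at crop (390,350), with its knuckle on the pin at (420,500). The gripper is clear. I'll measure the angle.

```bash
python3 - <<'E'
from h import *
im=np.load("top16.npz")['im'].astype(int); d=np.load("top16.npz")['d']; P=cloud("top",d)
m=np.zeros((480,640),bool); m[143:212,209:226]=1
for th in(200,220):
    mm=m&(im.min(2)>th)
    n,l,s,_=cv2.connectedComponentsWithStats(mm.astype(np.uint8)); print(s[1:].tolist())
    print(planerect("top",mm,.190))
q=P[m&(im.min(2)>220)]; q=q[(q[:,2]>.15)&(q[:,2]<.23)]; print(np.median(q[:,2]), [np.median(q[(q[:,0]>a)&(q[:,0]<=a+.04),2]).round(4) for a in (.56,.60,.64,.68)])
E
```

```text
[[209, 143, 8, 69, 282], [212, 148, 11, 61, 354]]
{'c': array([645.5, 146.6]), 'S': array([160.5,  17. ]), 'box': array([[564.8, 144.5],
       [567. , 127.6],
       [726.2, 148.7],
       [723.9, 165.6]], dtype=float32), 'mean': array([644.8, 146.5]), 'pca_ang': np.float64(-172.4462247671536), 'n': np.int64(354)}
[[209, 144, 7, 68, 266], [212, 148, 11, 61, 344]]
{'c': array([645.5, 146.7]), 'S': array([159.8,  16.8]), 'box': array([[565.1, 144.5],
       [567.4, 127.9],
       [725.8, 148.9],
       [723.6, 165.6]], dtype=float32), 'mean': array([644.7, 146.6]), 'pca_ang': np.float64(-172.39794483858776), 'n': np.int64(344)}
0.1922420803226872 [np.float64(0.1936), np.float64(0.1924), np.float64(0.1915), np.float64(0.1901)]
```

```bash
python3 - <<'E'
from h import *
d=np.load("top16.npz")['d']; im=np.load("top16.npz")['im'].astype(int); P=cloud("top",d)
m=np.zeros((480,640),bool); m[130:215,150:200]=1; m&=im.min(2)>200; q=P[m]
print([np.median(q[(q[:,0]>a)&(q[:,0]<=a+.04),2]).round(4) for a in (.56,.60,.64,.68,.72)])
im2,d2=optics.grab_frame("side"); P2=cloud("side",d2)
# door top strip eroded, top cam
mm=np.zeros((480,640),np.uint8); mm[143:212,211:226]=1; mm&=(im.min(2)>225).astype(np.uint8)
n,l,s,_=cv2.connectedComponentsWithStats(mm); k=1+np.argmax(s[1:,4]); e=cv2.erode((l==k).astype(np.uint8),np.ones((1,3),np.uint8))>0
q=P[e]; q=q[(abs(q[:,2]-.19)<.02)]; print(len(q),[(np.median(q[(q[:,0]>a)&(q[:,0]<=a+.04),2]).round(4),((q[:,0]>a)&(q[:,0]<=a+.04)).sum()) for a in (.56,.60,.64,.68)])
A=np.c_[q[:,0]-.645,np.ones(len(q))]; print(np.linalg.lstsq(A,q[:,2],rcond=None)[0])
b=(205,195,245,230); cv2.imwrite("pics/kn.png",cv2.resize(im[b[1]:b[3],b[0]:b[2],::-1].astype(np.uint8),None,fx=14,fy=14,interpolation=cv2.INTER_CUBIC))
for p in ([.5519,.1246,.168],[.5519,.1246,.164]): print(proj("top",np.array(p)))
E
```

```text
[np.float64(0.1955), np.float64(0.1955), np.float64(0.1958), np.float64(0.1956), np.float64(0.196)]
213 [(np.float64(0.1904), np.int64(44)), (np.float64(0.1903), np.int64(59)), (np.float64(0.1893), np.int64(54)), (np.float64(0.1892), np.int64(52))]
[-0.01486486  0.18979967]
[226.38081161 216.20918166]
[226.70476628 216.56348856]
```

View pics/kn.png

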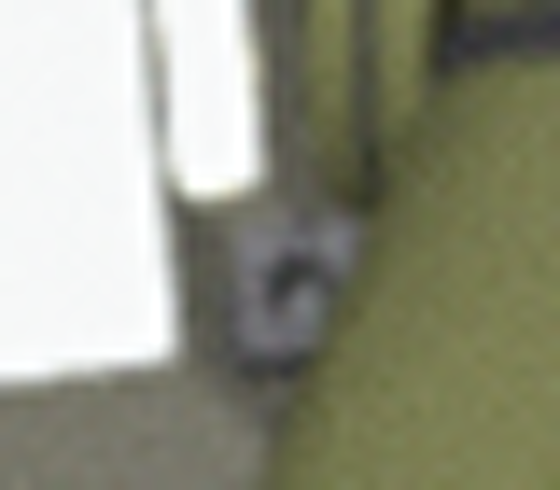

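Final checks before handing in:
- **Angle:** the door is within 0.003 rad of the dryer's front.
- **Height:** its top edge is at 0.190 m at the hinge end and 0.189 m at the free end (home is 0.190 m).
- **Hinge:** the upper knuckle's hole is centred on its pin.

```bash
python3 - <<'E'
from h import *
im,d=optics.grab_frame("top")
for l in("beaker","jar","dish"): print(l,[np.round(r['extent']).tolist() for r in spotter.find_in("top",l)][:1])
print(manip.job_done())
E
```

```text
beaker [[308.0, 132.0, 331.0, 161.0]]
jar [[351.0, 136.0, 375.0, 162.0]]
dish [[397.0, 165.0, 426.0, 195.0]]
the job is handed in; nothing more can be done
None
```

I lifted the smaller cream door out of the blue rack, hung it square-open on both pins, and swung it shut. I then backed the gripper clear and handed the job in. No verdict was reported.

**One thing went wrong:** on the first descent the lower knuckle came down on the upper pin, at about 5 N. That pitched the door 0.15 rad in the grip. I measured the pitch, made up for it with a tool tilt, came in from the side instead, and the knuckles then went on with at most about 3 N at the wrist.

**Last checks:**
- **Shut:** the door is within 0.003 rad of parallel to the dryer's front. The final push peaked at about 18 N.
- **Seated:** the top edge is at 0.190 m at the hinge end and 0.189 m at the free end, against 0.190 m when home. A first, rougher height reading gave 0.1936 m at the hinge end; leaving out the strip's edge pixels brought it to 0.1904 m. Only the upper knuckle could be seen on its pin; the lower one was not seen directly.
- **Bystanders:** the dish, jar and beaker sit at the same image positions as at the start, to within about 3 pixels, and stand upright in the pictures.

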